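Probe readings on painted plaster fragments

TASK

Take a probe reading of every fragment of painted plaster in the grey crate, in this order, passing over any that are not there: small round, square, large round, oblong. For each one, lift it out of the crate, lay it face up on the stage's sliding carriage, slide the carriage by its knob until the fragment's marked spot is right under the fixed probe tip and leave it lying still there for two seconds, then put it away flat and face up on the floor of the shallow wooden tray, none on top of another. When all are put away, leave the empty carriage slid fully home, against the stop farthest from the probe; do not bump the probe or shift the bottle, beaker or brush.

Things in the scene. Friction and masses are not known exactly. Their poses are not given: they have to be found in the camera images.
- small_round: small round fragment of painted plaster, a disc 36 mm across; its spot lies 8 mm from the centre along its +x. 24 mm thick, painted face up (+z), origin at the centre of its underside; 25 to 160 g. May be absent.
- small_round_spot (a point): the dark marked spot, 7 mm across, on the painted top face of the small round fragment
- square: square fragment, 44 x 44 mm; spot 11 mm along its +x and 8 mm along its +y from the centre. 24 mm thick, painted face up (+z), origin at the centre of its underside; 25 to 160 g. May be absent.
- square_spot (a point): the dark marked spot, 7 mm across, on the painted top face of the square fragment
- large_round: large round fragment, a disc 60 mm across; spot 16 mm from the centre along its +x. 24 mm thick, painted face up (+z), origin at the centre of its underside; 25 to 160 g. May be absent.
- large_round_spot (a point): the dark marked spot, 7 mm across, on the painted top face of the large round fragment
- oblong: oblong fragment, 68 mm along its x by 48 mm along its y; spot 18 mm along its +x and 10 mm along its -y from the centre. 24 mm thick, painted face up (+z), origin at the centre of its underside; 25 to 160 g. May be absent.
- oblong_spot (a point): the dark marked spot, 7 mm across, on the painted top face of the oblong fragment
- crate: fixed grey plastic crate 252 x 252 mm, walls 50 mm high and 4 mm thick; origin at the centre of its underside, x and y along its sides. Floor 5 mm up; a black rubber kerb 24 mm wide and 8 mm above the floor runs round the inside of the walls, so the flat floor is 196 x 196 mm and fragments on it can never touch the walls
- tray: fixed shallow wooden tray 252 x 252 mm, about the same footprint as the crate but without walls: floor 5 mm up, 196 x 196 mm, with a flat kerb 28 mm wide standing 8 mm above the floor (13 mm above the table) all round; origin at the centre of its underside. Crate and tray stand on either side of the reading stage, either way round
- carriage (a joint): position of the stage's sliding carriage in m: 0 = home, against the stop at the stage's -y end, clear of the probe; 0.14 = the other stop. It slides along the stage's +y (point bed's y axis), with about 1.5 N of friction, and stays where it is left. With the carriage at 0 the probe tip is 110 mm beyond the bed's centre
- bed (a point): centre of the carriage's flat top surface (30 mm above the table); its x and y axes are the stage's, z up; it moves with the carriage. The bed is 104 (x) x 104 (y) mm inside a kerb 6 mm high and 8 mm wide
- knob (a point): grip point on the carriage's upright black knob, 20 mm in diameter and 42 mm tall, standing 100 mm to the -x (robot's) side of the bed's centre; the point is on the knob's axis, 25 mm above the bed surface, the knob's top 42 mm above it
- tip (a point): the point of the fixed probe, 64 mm above the table, 10 mm above a fragment lying on the bed; in line (stage x) with the bed's centre
- probe: the fixed probe: a cone with its point at the point tip, widening to 16 mm at 105 mm above the table, a black head 28 mm across up to 155 mm, and an arm 22 mm wide at 124 to 146 mm above the table running to a 24 mm column 118 mm to the +x side of the tip, 152 mm tall. Origin on the table, at the stage's centre, 40 mm to the -y side of the tip. It must not be bumped
- bottle: bystander: amber bottle with a blue cap, 60 mm across, 130 mm tall, origin under its centre
- beaker: bystander: empty glass beaker, 64 mm across, 75 mm tall, origin under its centre
- brush: bystander: a brush lying on the table near the robot, origin under its middle
There are look-alikes about, which are no part of the job. What is shaped like the square but red is not meant.

How it is judged (in metres and radians):
On the way, in this order (a step that is already met when the one before it is completed fails the run):
1. the small round fragment lies face up on the carriage, let go, its marked spot within 6 mm of straight under the probe tip, still for one second (horizontal distance between small_round_spot and tip below 0.006 m and z of small_round in the frame of bed between -0.004 and 0.004 m and angle between small_round's own z axis and vertical below 0.1 rad and contact force between small_round and the fingers below 0.3 N and linear speed of small_round below 0.01 m/s), for 1 s.
2. the square fragment lies face up on the carriage, let go, its marked spot within 6 mm of straight under the probe tip, still for one second (horizontal distance between square_spot and tip below 0.006 m and z of square in the frame of bed between -0.004 and 0.004 m and angle between square's own z axis and vertical below 0.1 rad and contact force between square and the fingers below 0.3 N and linear speed of square below 0.01 m/s), for 1 s.
3. the large round fragment lies face up on the carriage, let go, its marked spot within 6 mm of straight under the probe tip, still for one second (horizontal distance between large_round_spot and tip below 0.006 m and z of large_round in the frame of bed between -0.004 and 0.004 m and angle between large_round's own z axis and vertical below 0.1 rad and contact force between large_round and the fingers below 0.3 N and linear speed of large_round below 0.01 m/s), for 1 s.
4. the oblong fragment lies face up on the carriage, let go, its marked spot within 6 mm of straight under the probe tip, still for one second (horizontal distance between oblong_spot and tip below 0.006 m and z of oblong in the frame of bed between -0.004 and 0.004 m and angle between oblong's own z axis and vertical below 0.1 rad and contact force between oblong and the fingers below 0.3 N and linear speed of oblong below 0.01 m/s), for 1 s.
At the end, for the whole second after the job is handed in: Every fragment present lies flat (within 0.1 rad) and face up on the tray's floor, inside the kerb, not on a kerb or another fragment (underside within 4 mm of the floor), and the carriage is within 8 mm of its home stop (x of small_round in the frame of tray between -0.098 and 0.098 m and y of small_round in the frame of tray between -0.098 and 0.098 m and z of small_round in the frame of tray between 0.001 and 0.009 m and angle between each of small_round, square, large_round, oblong's own z axis and vertical below 0.1 rad and x of square in the frame of tray between -0.098 and 0.098 m and y of square in the frame of tray between -0.098 and 0.098 m and z of square in the frame of tray between 0.001 and 0.009 m and x of large_round in the frame of tray between -0.098 and 0.098 m and y of large_round in the frame of tray between -0.098 and 0.098 m and z of large_round in the frame of tray between 0.001 and 0.009 m and x of oblong in the frame of tray between -0.098 and 0.098 m and y of oblong in the frame of tray between -0.098 and 0.098 m and z of oblong in the frame of tray between 0.001 and 0.009 m and value of joint carriage below 0.008 m); the robot touches nothing.
It fails at once if the probe is bumped (more than 5 N) (contact force between probe and anything else above 5 N).
It fails at once if the bottle is moved more than 20 mm (distance of bottle from where it was at the start of the episode above 0.02 m).
It fails at once if the beaker is moved more than 20 mm (distance of beaker from where it was at the start of the episode above 0.02 m).
It fails at once if the brush is moved more than 20 mm (distance of brush from where it was at the start of the episode above 0.02 m).
Of small_round, square, large_round, oblong only 2 to 3 are there at a start; the rules pass over those that are not, and their reading is None.
At some moment in a run one of small_round, square, large_round, oblong may be knocked a few centimetres aside while the robot is not near it.
It also fails if it takes over 210 s, if anything falls off the work surface, if the arm or the gripper's body presses on something with over 40 N, if the wrist force passes 120 N, or if a joint passes its speed limit or range.

ROBOT

A 6-joint arm with a two-finger parallel gripper is mounted at the origin on the work surface. World frame = base frame: x ahead of the robot, y to its left, z up, the work surface at z = 0. Lengths are in mm, angles in rad, forces in N, time in s.
With the tool pointing down it reaches from about 275 to 1000 mm from the base axis. Payload 8.4 kg.
Tool frame: the origin (TCP) lies on the centre line of the jaws, within the pads' length; the fingertips stand 22 mm ahead of it and the grasp point (between the pads) lies 3 mm ahead of it; z points along the fingers, y is the direction in which the jaws open and shut (so a half turn about z gives the same grasp; the last joint's range is limited). The gripper opens to 85 mm and grips with 20 to 120 N. Pads are 22 mm wide; open, the fingers measure 114 mm over their backs; the gripper's body (76 mm by 85 mm) begins 54 mm behind the grasp point. The pads swing forward as they close: fully open they stand 13 mm farther back than shut.
Start: joints at [1.328, 0.353, 1.633, -0, 1.155, -0.002], TCP at [149.048, 606.97, 253.281] pointing down, gripper open.
Joint ranges: [-2.63, 2.63], [-0.92, 2.1], [0.06, 2.66], [-1.3, 4.44], [0, 2.69], [-3.02, 3.02]. Speed limits (rad/s): [2.22, 2.22, 2.79, 3.14, 3.14, 3.14].

INTERFACE

Orientations are given as [roll, pitch, yaw] about the fixed x, y, z axes, in that order (R = Rz(yaw) Ry(pitch) Rx(roll)).
In Python, from rig import r gives the robot as it stands.
- The arm moves only by the tool carry_out, never from a script. Its argument "rows" is text: rows parted by semicolons, each of 5 numbers parted by spaces: the opening, from 0 (shut) to 1 (fully open), then the shift along the tool's x, y, z in units of 30 mm (1.0 is 30 mm), then the turn about the tool's z in units of 8 degrees (1.0 is 8 degrees). A call has 1 to 12 rows; each row shifts and turns the commanded pose from where the row before left it, along the tool's axes as they then stand; what a row does not reach is not made up. A row lasts 1/8 s, in which the tool goes at most 62.5 mm and 10.7 degrees, less where a joint would pass 70% of its speed; a pose out of reach is approached as far as the arm can. A call is refused whole if a number of a shift passes 1 or a number of a turn 1, either way. A call with a gripper value outside its range is refused whole. The fingers move at their own pace and stop on an object; "newtons" is the grip in N (left out, the last holds). Time passes only in rows, so rows that do not move let the fingers close. It gives the time, the measured TCP pose, the force and the opening at its end, in the units of the state.
- r.sense(): the state, without advancing time (a new reading comes with each control period).
- r.grab_frame(name): name is "scene" or "top" or "wrist"; returns the picture (384x512x3 uint8, blue, green, red); there is no depth.
- r.get_calibration(name): a dict with "intrinsics" (3x3 intrinsics, pixels), "position" and "rotation" of the camera in the world. Camera axes: x right, y up, looking along -z (the intrinsics and any distortion apply to the point x, -y, -z); pixel columns grow to the right and rows downward; lengths in mm; the calibration is good to about 2 mm. A picture is of the moment at which its call begins: read the wrist's pose just before it. get_calibration takes no time and is no camera call; for the wrist camera it gives the pose at the moment of the call.
- r.sign_off(): hands the job in, once; it reports no verdict.
The state is a dict: "clock": time; "qpos": joint angles; "qvel": joint speeds; "joint_efforts": joint torques, N m; "eef_pos": TCP position; "tcp_rot": TCP orientation; "contact_force": force on the tool from outside, world axes, zero at the start; "wrist_torque": the same for the moment, N m; "opening": opening from 0.0 (shut) to 1.0 (fully open).
Only numpy, scipy, OpenCV 4.12 (cv2) and the standard library are available. Lean on these libraries where they do the work, as an engineer would, in place of code of your own. Each camera call takes 0.05 s, during which the arm holds its last target.

## Working session

There is one attempt and no reset: what is moved stays moved. The work goes in short steps, Python scripts to look and compute and a tool call to move; the robot and the scene stay as the last step left them, time stands still between calls to the robot, and variables do not carry over. Pictures are saved under pics/ and viewed, and the job is handed in when it is done.

Besides the shell and the picture viewer there is one more tool, called after "Emit:" by a JSON object that holds its "fn" and its "kwargs". carry_out: Moves the arm, as the interface text tells. Its arguments: {"type":"object","properties":{"rows":{"type":"string"},"newtons":{"type":"number"}},"required":["rows"]}

```bash
ls; mkdir -p pics
python3 - <<'E'
from rig import r
import cv2
print(r.sense())
for n in ["scene","top","wrist"]:
    print(n,r.get_calibration(n)); cv2.imwrite(f"pics/{n}0.png",r.grab_frame(n))
E
```

```text
pics
{'clock': 0.0, 'qpos': array([ 1.32762212e+00,  3.53643243e-01,  1.63415585e+00,  2.31670107e-05,
        1.15520279e+00, -2.39534486e-03]), 'qvel': array([ 0.0003308 ,  0.00028276, -0.00160249, -0.00115637,  0.00096887,
        0.0005085 ]), 'joint_efforts': array([ 1.89421648e-03, -6.05267215e+01, -3.42073095e+01, -1.31033232e-05,
        9.28175985e-03, -6.04259597e-06]), 'eef_pos': array([148.91704344, 606.52738747, 252.55543727]), 'tcp_rot': array([-3.14018348e+00, -2.45572750e-05,  2.90080440e+00]), 'contact_force': array([0.11164954, 0.49441753, 0.26006457]), 'wrist_torque': array([-0.0246862 ,  0.0290245 ,  0.00533593]), 'opening': 0.9985432396973652}
scene {'intrinsics': array([[485.59444509,   0.        , 260.58424516],
       [  0.        , 485.59444509, 189.47128565],
       [  0.        ,   0.        ,   1.        ]]), 'position': array([1368.81850096,  127.82310704, 1153.96709331]), 'rotation': array([ 0.64794415, -0.01649187,  1.82525889])}
top {'intrinsics': array([[476.34392003,   0.        , 250.34044861],
       [  0.        , 476.34392003, 194.95878505],
       [  0.        ,   0.        ,   1.        ]]), 'position': array([ 285.56460601,  -61.02771444, 1465.16995068]), 'rotation': array([ 2.15589307e-01,  1.62868332e-04, -1.54299842e+00])}
wrist {'intrinsics': array([[284.24255328,   0.        , 260.40172061],
       [  0.        , 284.24255328, 184.55417532],
       [  0.        ,   0.        ,   1.        ]]), 'position': array([ 84.45134944, 622.02240369, 373.45574247]), 'rotation': array([-0.26284387,  0.00136334,  1.33068978])}
```

View pics/top0.png

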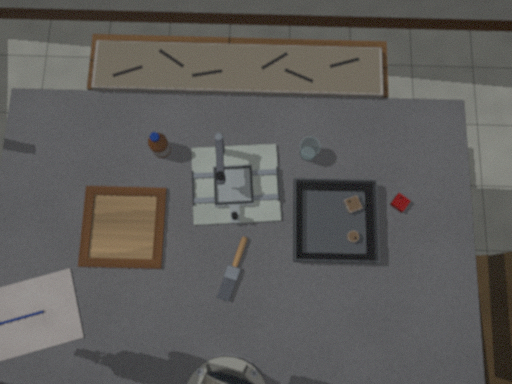

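View pics/scene0.png

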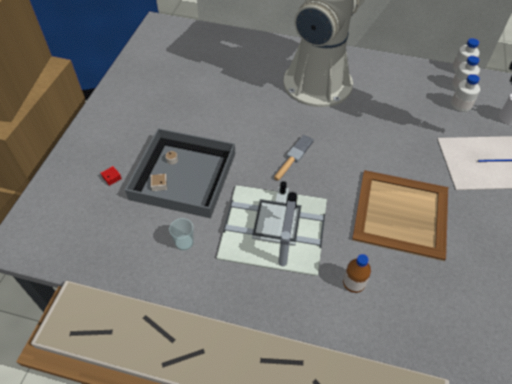

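View pics/wrist0.png

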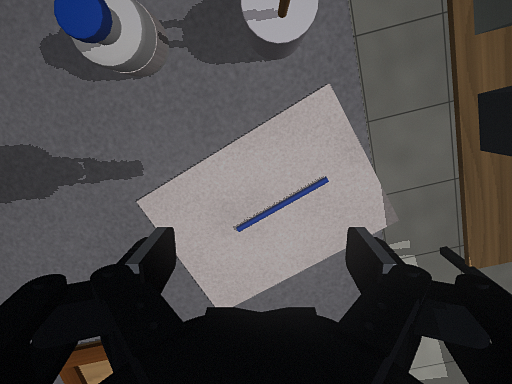

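The top view shows the crate at about (335,221), with a square-like piece at (353,204) and a small round one at (353,237). The red look-alike lies outside the crate at (400,203). The tray is at (123,227), the stage at (236,185), the bottle at (158,145), the beaker at (310,149) and the brush at (235,265).

```bash
cat > h.py <<'E'
import numpy as np, cv2
from scipy.spatial.transform import Rotation as Ro
from rig import r
def cal(n):
    c=r.get_calibration(n); return c["intrinsics"],np.array(c["position"]),Ro.from_euler("xyz",c["rotation"]).as_matrix()
def cast(c,uv,z):
    K,p,R=c; uv=np.atleast_2d(uv).astype(float)
    d=np.c_[(uv[:,0]-K[0,2])/K[0,0],-(uv[:,1]-K[1,2])/K[1,1],-np.ones(len(uv))]@R.T
    return p+d*((z-p[2])/d[:,2])[:,None]
def proj(c,X):
    K,p,R=c; q=(np.atleast_2d(X)-p)@R
    return np.c_[K[0,0]*q[:,0]/-q[:,2]+K[0,2],K[1,1]*-q[:,1]/-q[:,2]+K[1,2]]
def crop(im,u,v,w,h,s,fn):
    u,v=int(max(u,0)),int(max(v,0)); cv2.imwrite(fn,cv2.resize(im[v:v+h,u:u+w],None,fx=s,fy=s,interpolation=cv2.INTER_CUBIC))
E
python3 - <<'E'
from h import *
t=cv2.imread("pics/top0.png"); s=cv2.imread("pics/scene0.png")
crop(t,60,110,360,170,2.2,"pics/t1.png")
crop(t,285,170,130,100,6,"pics/t2.png"); crop(t,185,120,110,110,5,"pics/t3.png")
c=cal("top"); cs=cal("scene")
def tri(a,b):
    pa=cast(c,a,0)[0];pb=cast(cs,b,0)[0];print(pa.round(),pb.round())
tri((123,227),(402,213)); tri((353,237),(171,157)); tri((353,204),(158,182)); tri((335,221),(182,171))
print(cast(c,[(400,203),(158,150),(310,152),(235,268),(234,216),(192,147),(278,145),(281,221),(194,223)],0).round())
E
```

```text
[494. 340.   0.] [493. 342.   0.]
[ 482. -373.    0.] [ 469. -376.    0.]
[ 586. -374.    0.] [ 573. -378.    0.]
[ 531. -317.    0.] [ 513. -323.    0.]
[[ 594. -522.    0.]
 [ 746.  249.    0.]
 [ 753. -240.    0.]
 [ 377.  -11.    0.]
 [ 538.   -3.    0.]
 [ 759.  140.    0.]
 [ 774. -136.    0.]
 [ 526. -150.    0.]
 [ 512.  121.    0.]]
```

View pics/t2.png

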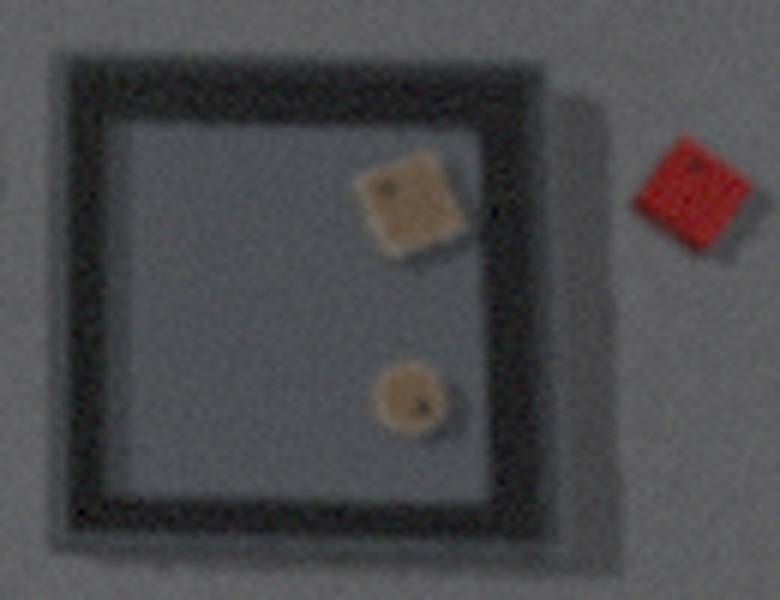

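View pics/t3.png

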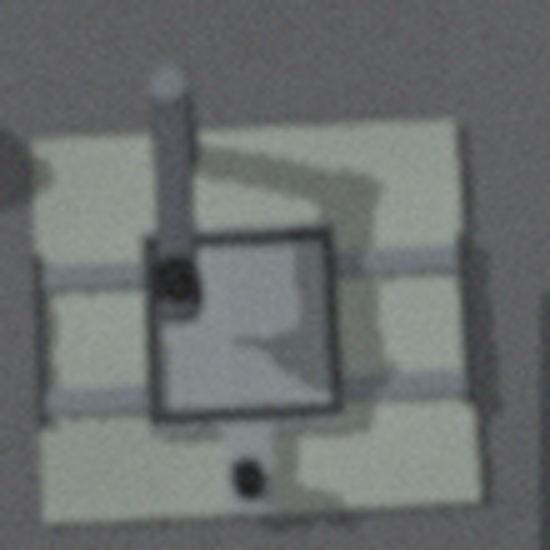

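```bash
cat >> h.py <<'E'
def tool():
    s=r.sense(); R=Ro.from_euler("xyz",s["tcp_rot"]).as_matrix(); return s,np.array(s["eef_pos"]),R
def go(x,y,z,yaw=None):
    "print tool-frame deltas in units (translation first at present yaw; turn units)"
    s,p,R=tool(); d=R.T@(np.array([x,y,z])-p)/30
    print("tcp",p.round(1),"yaw",round(s["tcp_rot"][2],4),"rp",s["tcp_rot"][:2].round(3),"op",round(s["opening"],3),"t",round(s["clock"],2))
    print("delta units",d.round(3), "" if yaw is None else "turn units %.3f"%(-((yaw-s["tcp_rot"][2]+np.pi)%(2*np.pi)-np.pi)/np.radians(8)))
E
python3 - <<'E'
from h import *
c=cal("wrist"); s,p,R=tool()
x=cast(c,[(256,192),(0,192),(512,192),(256,0),(256,250)],30); print(((x-p)@R).round())
print("cam in tool",((c[1]-p)@R).round(1))
print(proj(c,[p+R[:,2]*3]))
go(350,-40,300,np.pi)
E
```

```text
[[ -36.   -6.  223.]
 [ -36. -329.  223.]
 [ -36.  316.  222.]
 [ 178.   -5.  223.]
 [-117.   -6.  223.]]
cam in tool [  66.3   -0.5 -120.8]
[[261.44922119 250.7797776 ]]
tcp [149.  606.6 252.7] yaw 2.9008 rp [-3.141 -0.   ] op 1.0 t 0.15
delta units [-11.648 -19.336  -1.556] turn units -1.725
```

Emit:
{"fn": "carry_out", "kwargs": {"rows": "1 0 0 -0.8 -0.86;1 0 0 -0.8 -0.86;1 -0.7 -1 0 0;1 -0.7 -1 0 0;1 -0.7 -1 0 0;1 -0.7 -1 0 0;1 -0.7 -1 0 0;1 -0.7 -1 0 0;1 -0.7 -1 0 0;1 -0.7 -1 0 0;1 -0.7 -1 0 0;1 -0.7 -1 0 0"}}

```text
clock: 1.65
eef_pos: [359.3, 305.7, 301.2]
tcp_rot: [-3.141, -0.0, 3.141]
contact_force: [0.9, 0.5, -0.1]
opening: 0.999
```

Emit:
{"fn": "carry_out", "kwargs": {"rows": "1 -0.8 -1 0 0;1 -0.8 -1 0 0;1 -0.8 -1 0 0;1 -0.8 -1 0 0;1 -0.8 -1 0 0;1 -0.8 -1 0 0;1 -0.8 -1 0 0;1 -0.8 -1 0 0;1 -0.8 -1 0 0;1 -0.8 -1 0 0;1 0 0 0 0;1 0 0 0 0"}}

```text
clock: 3.15
eef_pos: [598.1, 7.0, 300.9]
tcp_rot: [3.141, -0.001, 3.141]
contact_force: [-0.1, 0.3, 0.5]
opening: 1.004
```

Run:
```python
from h import *
go(600,-30,300,np.pi)
c=cal("wrist");im=r.grab_frame("wrist");cv2.imwrite("pics/w1.png",im);np.savez("w1.npz",K=c[0],p=c[1],R=c[2]);print(c[1])
```

```text
tcp [598.1   7.  300.9] yaw 3.1405 rp [ 3.141e+00 -1.000e-03] op 1.004 t 3.15
delta units [-0.065 -1.233  0.028] turn units -0.008
[531.79006121   6.7765564  421.75579758]
```

View pics/w1.png

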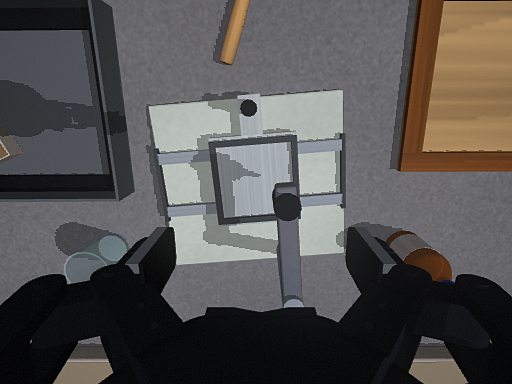

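Run:
```python
from h import *
im=cv2.imread("pics/w1.png"); crop(im,195,85,160,150,5,"pics/w1c.png")
```

```text
(no output)
```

View pics/w1c.png

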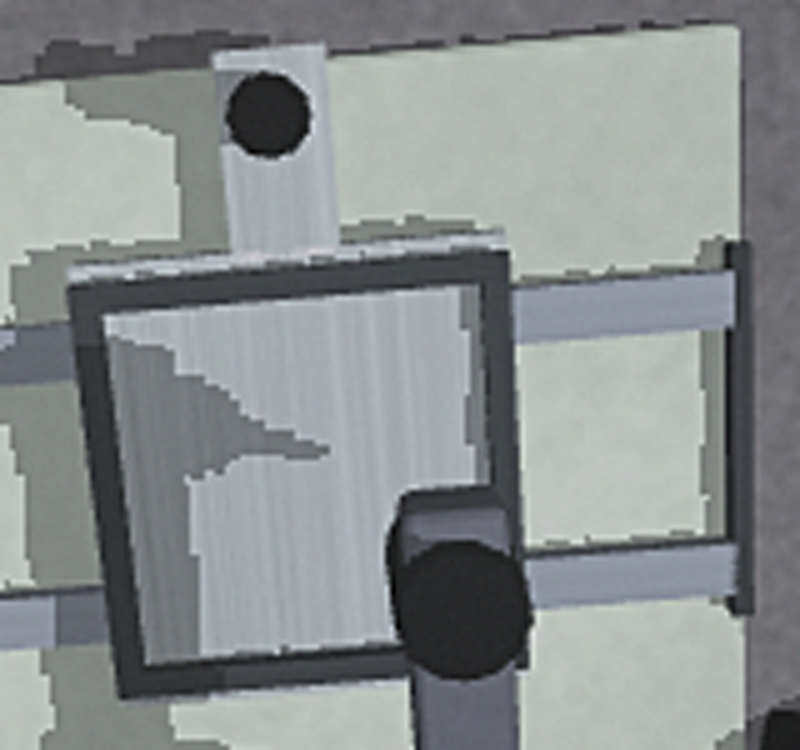

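Run:
```python
from h import *
f=np.load("w1.npz");c=(f["K"],f["p"],f["R"])
o=np.array([195,85])
P=lambda a,z:cast(c,np.array(a)/5.+o,z)
k=cast(c,np.array([[68,287],[508,252],[527,665],[122,697]])/5+o,36); print("bed outer",k.round(1)); print("centre",k.mean(0).round(1), [np.linalg.norm(k[i]-k[i-1]).round(1) for i in range(4)])
i=P([[105,317],[475,285],[145,663]],30); print("inner",i.round(1))
kn=P([[268,114]],72)[0]; hd=P([[458,609]],155)[0]; print("knob",kn.round(1),"head",hd.round(1))
b=k.mean(0); d=(b-kn)[:2]; print("yaw from knob->bed",np.degrees(np.arctan2(d[1],d[0])),np.linalg.norm(d))
for a,bb in ((0,1),(3,2)):
    d=(k[bb]-k[a])[:2]; print("edge yaw",np.degrees(np.arctan2(-d[0],d[1])))
for a,bb in ((0,3),(1,2)):
    d=(k[bb]-k[a])[:2]; print("edge yaw",np.degrees(np.arctan2(d[1],d[0])))
# rail edges on stop plate right/plate edges
t=P([[740,25],[0,82]],5); d=(t[0]-t[1])[:2]; print("plate edge yaw",np.degrees(np.arctan2(-d[0],d[1])))
```

```text
bed outer [[576.1 -63.3  36. ]
 [566.8  55.3  36. ]
 [685.3  64.6  36. ]
 [695.3 -53.2  36. ]]
centre [630.8   0.8  36. ] [np.float64(119.6), np.float64(119.0), np.float64(118.9), np.float64(118.3)]
inner [[585.  -54.6  30. ]
 [576.3  47.3  30. ]
 [687.  -47.   30. ]]
knob [531.   -7.3  72. ] head [626.1  32.7 155. ]
yaw from knob->bed 4.676357239718392 100.15034866068358
edge yaw 4.491035644166711
edge yaw 4.825942623200374
edge yaw 4.845053590355723
edge yaw 4.519279643060294
plate edge yaw 4.188102529491078
```

Bed centre is (631,1), stage yaw about 4.65°, knob (531,-7), and the carriage sits at roughly 78 mm. I'll slide it home first, which also pins down the tip position.

Emit:
{"fn": "carry_out", "kwargs": {"rows": "1 0 0 0 -0.59;1 0.76 -0.1 0.6 0;1 0.76 -0.1 0.9 0;1 0.75 -0.09 0.9 0;1 0 0 0.9 0;1 0 0 0.9 0;1 0 0 0.9 0;1 0 0 0.9 0;1 0 0 0.9 0;1 0 0 0.9 0;1 0 0 0.1 0;1 0 0 0 0"}}

```text
clock: 4.7
eef_pos: [531.6, -7.1, 64.9]
tcp_rot: [3.142, 0.0, -3.059]
contact_force: [0.3, 0.3, 1.5]
opening: 1.002
```

Run:
```python
from h import *
go(531,-7.3,64,np.radians(180+4.65))
c=cal("wrist");im=r.grab_frame("wrist");cv2.imwrite("pics/w2.png",im)
```

```text
tcp [531.6  -7.1  64.9] yaw -3.0592 rp [3.142 0.   ] op 1.002 t 4.7
delta units [ 0.02  -0.007  0.031] turn units 0.009
```

View pics/w2.png

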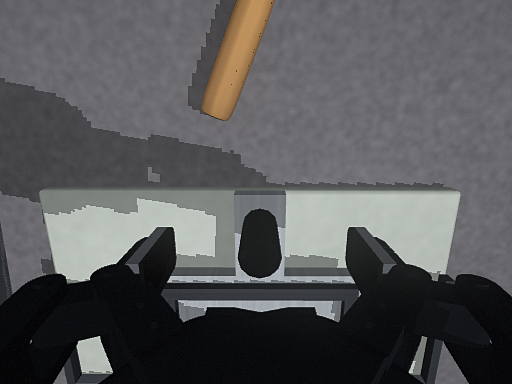

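The knob top (259,228) is centred between the jaws. Next: close gently and slide home.

Emit:
{"fn": "carry_out", "kwargs": {"rows": "0 0 0 0 0;0 0 0 0 0;0 0 0 0 0;0 0 0 0 0;0 0 0 0 0;0 0 -0.4 0 0;0 0 -0.5 0 0;0 0 -0.5 0 0;0 0 -0.5 0 0;0 0 -0.5 0 0;0 0 -0.1 0 0;0 0 0 0 0", "newtons": 20}}

```text
clock: 6.25
eef_pos: [537.7, -83.0, 64.5]
tcp_rot: [-3.141, 0.0, -3.06]
contact_force: [-1.6, -2.8, 6.1]
opening: 0.228
```

Emit:
{"fn": "carry_out", "kwargs": {"rows": "0 0 -0.1 0 0;0 0 -0.05 0 0;0 0 0 0 0"}}

```text
clock: 6.62
eef_pos: [537.7, -84.2, 64.5]
tcp_rot: [3.138, -0.001, -3.061]
contact_force: [-1.2, 19.6, 8.8]
opening: 0.225
```

Emit:
{"fn": "carry_out", "kwargs": {"rows": "0 0 0.08 0 0;1 0 0 0 0;1 0 0 0 0;1 0 0 0 0;1 0 0 -0.9 0;1 0 0 -0.9 0;1 0 0 -0.9 0;1 -0.6 -0.9 -0.9 0;1 -0.7 -0.9 -0.9 0;1 -0.7 -0.9 -0.9 0;1 0 0 -0.9 0;1 0 0 -0.9 0"}}

```text
clock: 8.12
eef_pos: [604.2, -160.8, 280.8]
tcp_rot: [3.141, -0.0, -3.061]
contact_force: [0.7, -0.5, 0.3]
opening: 0.997
```

Emit:
{"fn": "carry_out", "kwargs": {"rows": "1 0 0 0 0;1 0 0 0 0"}}

```text
clock: 8.38
eef_pos: [603.7, -160.2, 279.3]
tcp_rot: [3.141, -0.001, -3.06]
contact_force: [0.0, 0.2, 0.6]
opening: 0.999
```

Run:
```python
from h import *
go(600,-160,300)
c=cal("wrist");im=r.grab_frame("wrist");cv2.imwrite("pics/w3.png",im);np.savez("w3.npz",K=c[0],p=c[1],R=c[2]);print(c[1])
cv2.imwrite("pics/w3v.png",cv2.resize(im,(768,576)))
```

```text
tcp [ 603.7 -160.2  279.3] yaw -3.0599 rp [ 3.141e+00 -1.000e-03] op 0.999 t 8.38
delta units [ 0.122  0.016 -0.691] 
[ 537.62272701 -165.72416862  400.17003508]
```

View pics/w3v.png

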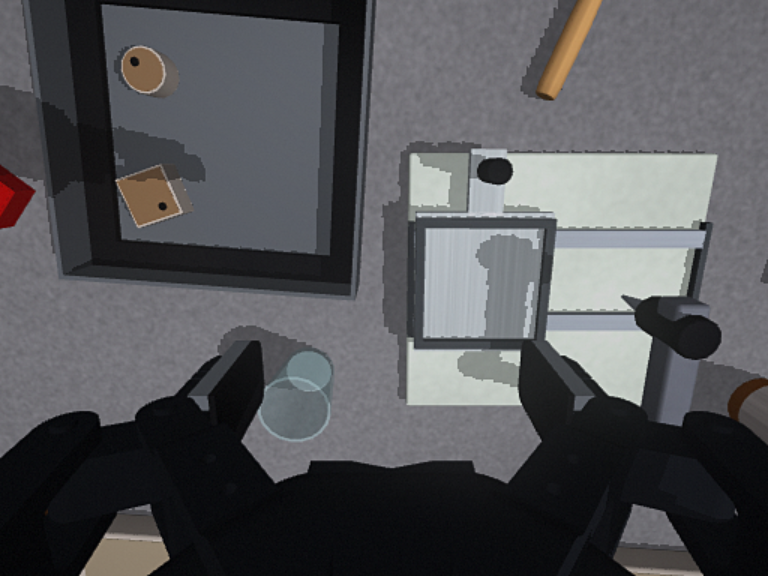

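The carriage is home with its kerb against the left stop, and the probe tip is visible at (623,297) in the view. In the crate are the tan disc (143,70) with its spot at (133,62) and the tan square (150,196) with its spot at (163,206). The red piece at (8,198) is outside the crate.

Run:
```python
from h import *
im=cv2.imread("pics/w3.png"); crop(im,65,15,75,145,4,"pics/a.png"); crop(im,265,90,210,150,3.8,"pics/b.png")
a=cv2.imread("pics/a.png")
```

```text
(no output)
```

View pics/a.png

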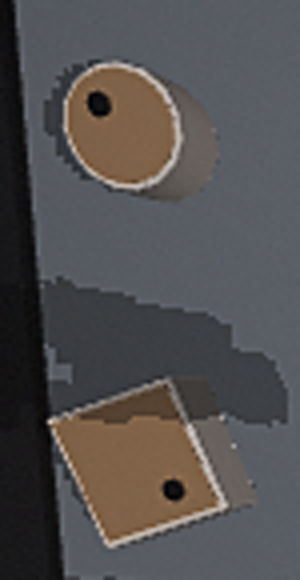

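View pics/b.png

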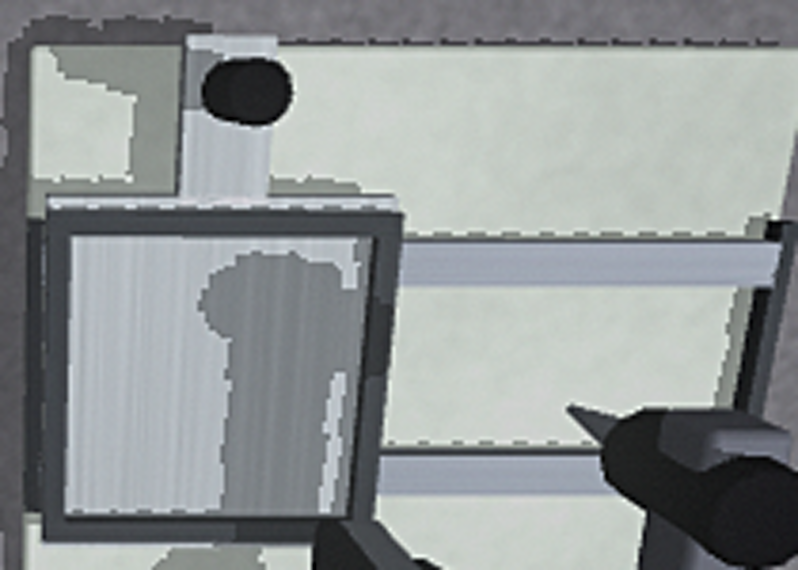

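Run:
```python
from h import *
f=np.load("w3.npz");c=(f["K"],f["p"],f["R"])
A=lambda a,z:cast(c,np.array(a)/4.+[65,15],z)
B=lambda a,z:cast(c,np.array(a)/3.8+[265,90],z)
sr=A([[123,125],[98,104],[65,125],[181,125],[123,62],[123,188]],29); print("sr",sr.round(1)); d=(sr[1]-sr[0])[:2];print("  spot dir",np.degrees(np.arctan2(d[1],d[0])),np.linalg.norm(d))
q=A([[50,422],[170,379],[224,508],[108,546]],29); qs=A([[174,489]],29)[0]; m=q.mean(0);print("sq",q.round(1),m.round(1),"spot",qs.round(1),np.linalg.norm(qs-m))
for i in range(4):
    d=(q[i]-q[i-1])[:2]; print(np.degrees(np.arctan2(d[1],d[0])).round(1),np.linalg.norm(d).round(1))
tip=B([[568,406]],64)[0]; b=B([[48,213],[403,213],[372,541],[43,541]],36); kn=B([[268,92]],72)[0]
bc=b.mean(0); print("tip",tip.round(1),"bed",bc.round(1),b.round(1),"knob",kn.round(1))
th=np.radians(4.65);ux=np.array([np.cos(th),np.sin(th)]);uy=np.array([-ux[1],ux[0]])
print("tip-bed",(tip-bc)[:2]@ux,(tip-bc)[:2]@uy)
w=A([[15,0],[62,580]],13);d=(w[1]-w[0])[:2];print("kerb",w.round(1),np.degrees(np.arctan2(d[1],d[0])))
```

```text
sr [[ 482.2 -368.1   29. ]
 [ 477.  -375.1   29. ]
 [ 483.6 -385.4   29. ]
 [ 480.8 -350.8   29. ]
 [ 465.  -366.9   29. ]
 [ 499.8 -369.2   29. ]]
  spot dir -126.28783897990223 8.729222667091015
sq [[ 571.6 -397.1   29. ]
 [ 555.1 -358.2   29. ]
 [ 594.5 -343.    29. ]
 [ 610.1 -381.5   29. ]] [ 582.8 -369.9   29. ] spot [ 589.7 -358.9   29. ] 13.025583352172228
-157.9 41.6
113.0 42.2
21.1 42.3
-67.9 41.5
tip [627.3  33.   64. ] bed [636.9 -75.4  36. ] [[ 582.1 -140.1   36. ]
 [ 572.3  -20.9   36. ]
 [ 691.6  -10.3   36. ]
 [ 701.5 -130.2   36. ]] knob [536.9 -81.4  72. ]
tip-bed -0.7504270312502097 108.79331974601627
kerb [[ 447.4 -407.2   13. ]
 [ 626.4 -407.4   13. ]] -0.061432859143485875
```

Run:
```python
from h import *
go(482,-368,29)
```

```text
tcp [ 603.5 -160.1  278.9] yaw -3.0598 rp [ 3.141e+00 -2.000e-03] op 1.001 t 8.43
delta units [ 4.588 -6.583  8.335]
```

Emit:
{"fn": "carry_out", "kwargs": {"rows": "0.65 0.65 -0.94 0 0;0.65 0.65 -0.94 0 0;0.65 0.65 -0.94 0 0;0.65 0.65 -0.94 0.4 0;0.65 0.66 -0.94 0.6 0;0.65 0.66 -0.94 0.8 0;0.65 0.66 -0.94 0.9 0;0.65 0 0 0.9 0;0.65 0 0 0.8 0;0.65 0 0 0.6 0;0.65 0 0 0 0;0.65 0 0 0 0", "newtons": 40}}

```text
clock: 9.93
eef_pos: [483.8, -368.3, 130.8]
tcp_rot: [-3.141, 0.0, -3.06]
contact_force: [0.8, 0.6, -0.0]
opening: 0.653
```

Run:
```python
from h import *
go(482,-368,29)
c=cal("wrist");im=r.grab_frame("wrist");cv2.imwrite("pics/w4.png",im)
print(proj(c,[[482,-368,29],[477,-374.5,29]]))
```

```text
tcp [ 483.8 -368.3  130.8] yaw -3.0596 rp [-3.141  0.   ] op 0.653 t 9.93
delta units [0.061 0.017 3.393] 
[[261.29891107 190.16818879]
 [253.8202748  183.62336145]]
```

View pics/w4.png

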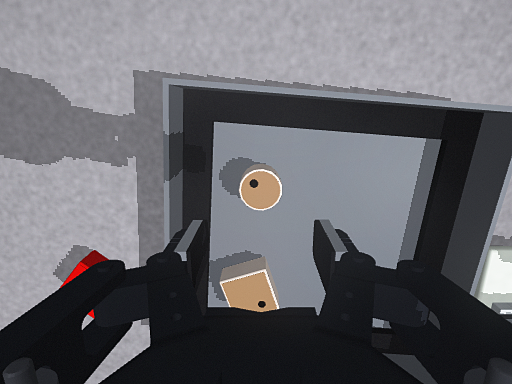

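The disc at (261,189) and its spot at (254,184) match the prediction to within 1 px. I'll go down and grip.

Emit:
{"fn": "carry_out", "kwargs": {"rows": "0.65 0.06 0 0.9 0;0.65 0 0 0.9 0;0.65 0 0 0.9 0;0.65 0 0 0.5 0;0.65 0 0 0.19 0;0.65 0 0 0 0;0 0 0 0 0;0 0 0 0 0;0 0 0 0 0;0 0 0 0 0;0 0 0 -0.3 0;0 0 0 -0.6 0", "newtons": 40}}

```text
clock: 11.48
eef_pos: [481.2, -368.0, 56.1]
tcp_rot: [3.141, -0.001, -3.06]
contact_force: [-0.5, 0.4, -1.4]
opening: 0.405
```

Emit:
{"fn": "carry_out", "kwargs": {"rows": "0 0 0 -0.9 0;0 0 0 -0.9 0;0 0 0 -0.9 0;0 0 0 -0.5 0;0 0 0 0 0;0 0 0 0 0"}}

```text
clock: 12.22
eef_pos: [481.1, -368.0, 150.8]
tcp_rot: [3.141, -0.001, -3.06]
contact_force: [-0.6, -0.5, -0.2]
opening: 0.405
```

Run:
```python
from h import *
go(641.7,-69,120)
c=cal("wrist");im=r.grab_frame("wrist");cv2.imwrite("pics/w5.png",im);crop(im,180,150,170,130,4,"pics/w5c.png")
```

```text
tcp [ 481.1 -368.   150.8] yaw -3.0599 rp [ 3.141e+00 -1.000e-03] op 0.405 t 12.22
delta units [-6.149  9.494  1.03 ]
```

View pics/w5c.png

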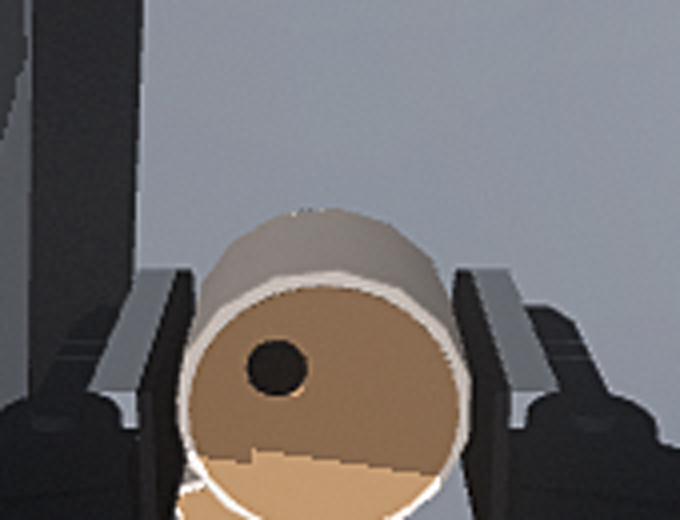

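Gripped level, spot at crop (276,367). I'll compute the spot's offset in the hand.

```bash
cat >> h.py <<'E'
TH=np.radians(4.65);UX=np.array([np.cos(TH),np.sin(TH)]);UY=np.array([-UX[1],UX[0]])
BED=np.array([637.2,-75.7]);TIP=np.array([627.8,33.8])
E
python3 - <<'E'
from h import *
s,p,R=tool();c=cal("wrist")
x=cast(c,[(249,241.75)],p[2])[0]; off=(x-p); print(off.round(1))
t=BED-off[:2]; print(t); go(t[0],t[1],58)
E
```

```text
[-5.9 -6.   0. ]
[643.13026354 -69.71058346]
tcp [ 481.  -367.9  150.6] yaw -3.0599 rp [ 3.14e+00 -1.00e-03] op 0.408 t 12.28
delta units [-6.2    9.461  3.089]
```

Emit:
{"fn": "carry_out", "kwargs": {"rows": "0 -0.62 0.94 0 0;0 -0.62 0.95 0 0;0 -0.62 0.94 0 0;0 -0.62 0.95 0 0;0 -0.62 0.94 0 0;0 -0.62 0.95 0 0;0 -0.62 0.95 0 0;0 -0.62 0.95 0 0;0 -0.62 0.95 0 0;0 -0.62 0.94 0 0;0 0 0 0 0;0 0 0 0.5 0"}}

```text
clock: 13.78
eef_pos: [643.9, -70.6, 136.2]
tcp_rot: [-3.141, 0.001, -3.059]
contact_force: [0.1, -0.9, 0.0]
opening: 0.405
```

Emit:
{"fn": "carry_out", "kwargs": {"rows": "0 0 0 0.8 0;0 0 0 0.8 0;0 0 0 0.5 0;0 0 0 0.3 0;0 0 0 0 0;0 0 0 0 0"}}

```text
clock: 14.52
eef_pos: [644.3, -70.4, 65.3]
tcp_rot: [-3.141, 0.001, -3.06]
contact_force: [0.2, 0.1, 0.6]
opening: 0.405
```

Run:
```python
from h import *
go(643.1,-69.7,54.5)
```

```text
tcp [644.3 -70.4  65.3] yaw -3.0599 rp [-3.141e+00  1.000e-03] op 0.405 t 14.53
delta units [0.039 0.027 0.359]
```

Emit:
{"fn": "carry_out", "kwargs": {"rows": "0 0.04 0.02 0.2 0;0 0 0 0.15 0;0 0 0 0 0;0.65 0 0 0 0;0.65 0 0 0 0;0.65 0 0 0 0;0.65 0 0 -0.5 0;0.65 0 0 -0.9 0;0.65 0 0 -0.9 0;0.65 0 0 -0.9 0;1 0.6 0 -0.9 0;1 0.6 0 0 0"}}

```text
clock: 16.02
eef_pos: [607.9, -72.9, 180.6]
tcp_rot: [-3.141, 0.005, -3.06]
contact_force: [-0.3, -0.1, -0.1]
opening: 0.998
```

Run:
```python
from h import *
go(580,-70,180)
c=cal("wrist");im=r.grab_frame("wrist");cv2.imwrite("pics/w6.png",im);np.savez("w6.npz",K=c[0],p=c[1],R=c[2])
cv2.imwrite("pics/w6v.png",cv2.resize(im,(768,576)))
```

```text
tcp [607.9 -72.9 180.6] yaw -3.0597 rp [-3.141  0.005] op 0.998 t 16.02
delta units [0.919 0.174 0.014]
```

View pics/w6v.png

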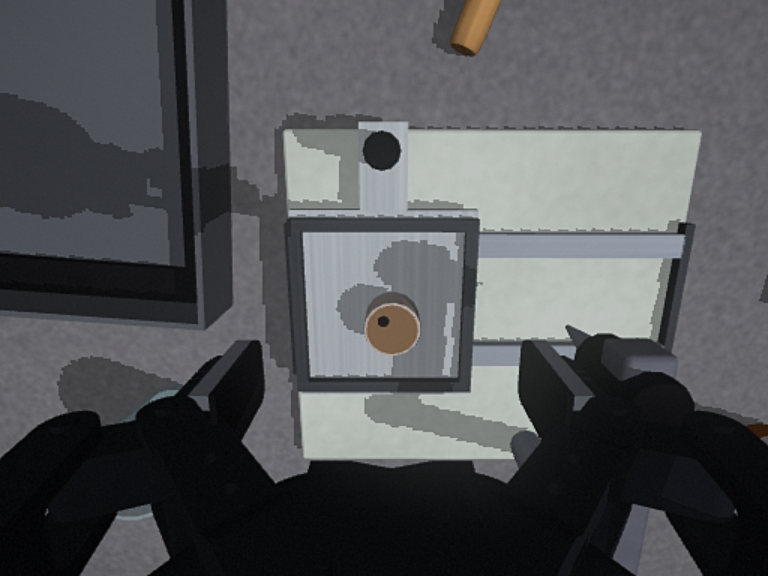

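The disc lies on the bed with its spot at view (383,322). The tip is at (567,326) and the knob at (381,150).

Run:
```python
from h import *
im=cv2.imread("pics/w6.png"); crop(im,220,190,180,60,4,"pics/c.png")
```

```text
(no output)
```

View pics/c.png

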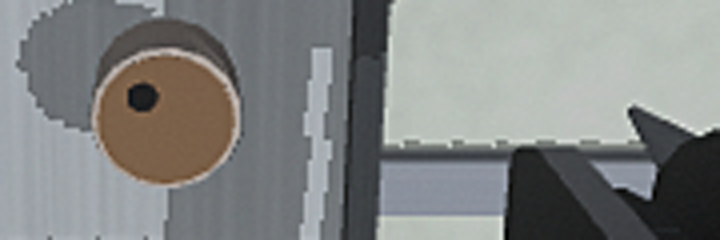

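Run:
```python
from h import *
f=np.load("w6.npz");c=(f["K"],f["p"],f["R"]); o=np.array([220,190])
sp=cast(c,np.array([[142,97]])/4+o,54)[0];tip=cast(c,np.array([[629,107]])/4+o,64)[0];kn=cast(c,[(381/1.5,150/1.5)],72)[0]
ce=cast(c,np.array([[166,117]])/4+o,54)[0]
bo=cast(c,np.array([[289,219],[479,219],[470,391],[299,391]])/1.5,36);bc=bo.mean(0);print("bed",bc.round(1))
for n,v in (("spot",sp),("tip",tip),("knob",kn),("centre",ce)): print(n,v.round(1), "rel bed",(v-bc)[:2]@UX,(v-bc)[:2]@UY)
d=(tip-sp)[:2];print("spot->tip ux,uy",d@UX,d@UY)
go(kn[0],kn[1],64)
```

```text
bed [636.4 -75.2  36. ]
spot [637.5 -75.4  54. ] rel bed 1.088147970566428 -0.31549178112826903
tip [627.   32.8  64. ] rel bed -0.6582932962444215 108.46828652639607
knob [536.7 -84.1  72. ] rel bed -100.17209732242716 -0.8205748942006768
centre [642.  -69.5  54. ] rel bed 6.054394661415082 5.264427575053879
spot->tip ux,uy -1.746441266810848 108.78377830752436
tcp [604.8 -72.9 179.2] yaw -3.0599 rp [-3.141e+00  1.000e-03] op 1.004 t 16.07
delta units [ 2.298 -0.186  3.837]
```

Emit:
{"fn": "carry_out", "kwargs": {"rows": "1 0.8 -0.1 0 0;1 0.8 -0.1 0.4 0;1 0.7 0 0.6 0;1 0 0 0.8 0;1 0 0 0.8 0;1 0 0 0.7 0;1 0 0 0.5 0;1 0 0 0 0;0 0 0 0 0;0 0 0 0 0;0 0 0 0 0;0 0 0 0 0", "newtons": 20}}

```text
clock: 17.58
eef_pos: [538.6, -83.8, 63.6]
tcp_rot: [3.141, 0.001, -3.06]
contact_force: [-1.5, 1.4, 4.0]
opening: 0.226
```

Emit:
{"fn": "carry_out", "kwargs": {"rows": "0 0 0 0 0"}}

```text
clock: 17.7
eef_pos: [538.6, -83.9, 63.6]
tcp_rot: [3.141, 0.0, -3.06]
contact_force: [-1.6, 4.5, 6.2]
opening: 0.226
```

Emit:
{"fn": "carry_out", "kwargs": {"rows": "0 0 0.1 0 0;0 0 0.2 0 0;0 0 0.3 0 0;0 0 0.4 0 0;0 0 0.4 0 0;0 0 0.4 0 0;0 0 0.4 0 0;0 0 0.4 0 0;0 0 0.4 0 0;0 0 0.3 0 0;0 0 0.2 0 0;0 0 0.15 0 0"}}

```text
clock: 19.2
eef_pos: [529.9, 24.9, 63.6]
tcp_rot: [-3.141, 0.001, -3.059]
contact_force: [-0.3, -1.2, 5.9]
opening: 0.228
```

Emit:
{"fn": "carry_out", "kwargs": {"rows": "0 0 0 0 0;0 0 0 0 0"}}

```text
clock: 19.45
eef_pos: [529.9, 25.1, 63.6]
tcp_rot: [3.141, 0.001, -3.06]
contact_force: [-0.9, 1.1, 5.0]
opening: 0.224
```

Run:
```python
from h import *
go(529.7,25.2,63.6)
c=cal("wrist");im=r.grab_frame("wrist");cv2.imwrite("pics/w7.png",im);im=r.grab_frame("scene");crop(im,210,170,140,110,5,"pics/s7.png")
```

```text
tcp [529.9  25.1  63.6] yaw -3.0597 rp [3.141e+00 1.000e-03] op 0.224 t 19.45
delta units [ 0.006  0.005 -0.   ]
```

View pics/w7.png

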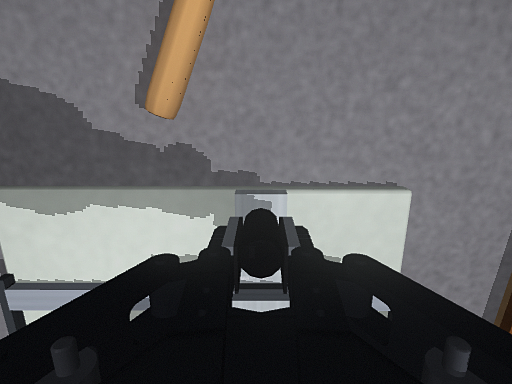

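View pics/s7.png

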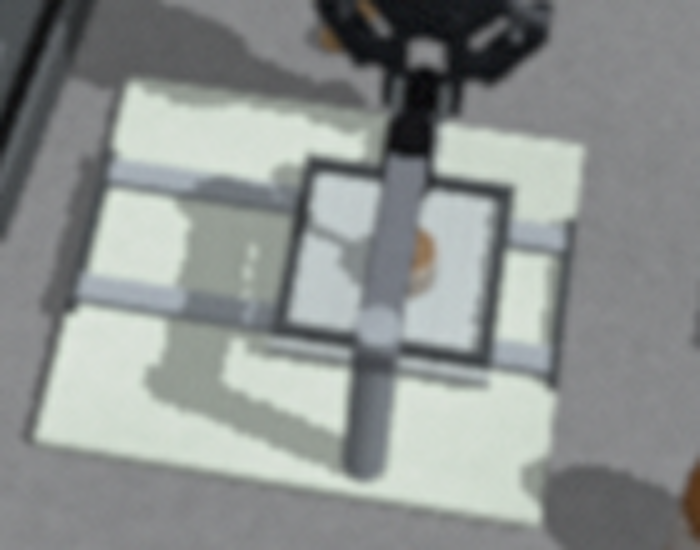

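The probe arm hides the spot in the scene view. I'll release the knob, lift, and check from the side where the tip is visible. This also serves as the dwell.

Emit:
{"fn": "carry_out", "kwargs": {"rows": "1 0 0 0 0;1 0 0 0 0;1 0 0 0 0;1 0 0 -0.9 0;1 0 0 -0.9 0;1 0 -0.8 -0.9 0;1 0 -0.8 -0.9 0;1 -0.4 -0.8 -0.5 0;1 -0.4 -0.8 0 0;1 -0.4 -0.6 0 0;1 0 0 0 0;1 0 0 0 0"}}

```text
clock: 21.05
eef_pos: [574.0, -85.4, 185.5]
tcp_rot: [3.141, -0.001, -3.06]
contact_force: [-0.4, -0.1, 0.3]
opening: 0.999
```

Run:
```python
from h import *
go(580,-70,180)
c=cal("wrist");im=r.grab_frame("wrist");cv2.imwrite("pics/w8.png",im);np.savez("w8.npz",K=c[0],p=c[1],R=c[2])
uv=proj(c,[[*TIP,64]])[0]; print(uv); crop(im,uv[0]-60,uv[1]-50,130,100,6,"pics/w8c.png")
```

```text
tcp [574.  -85.4 185.5] yaw -3.0599 rp [ 3.141e+00 -1.000e-03] op 0.999 t 21.05
delta units [-0.242  0.496  0.183] 
[382.11524326 251.10476564]
```

View pics/w8c.png

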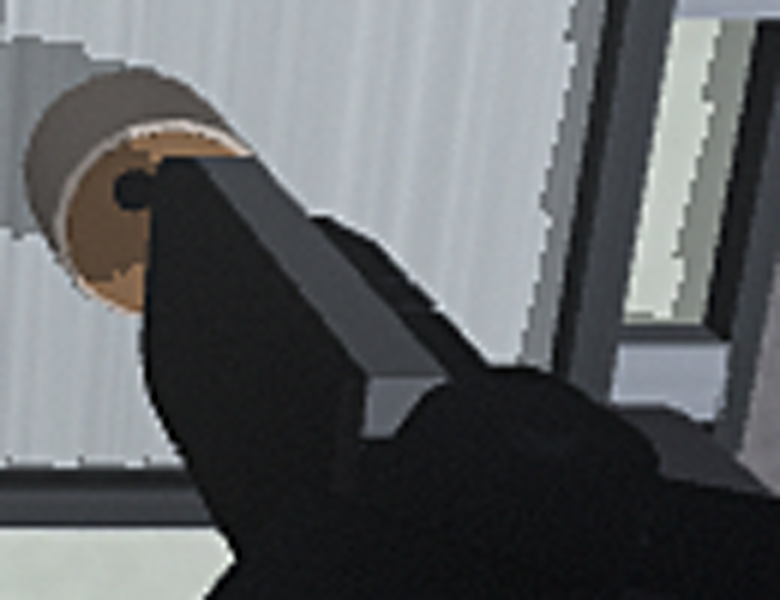

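A finger hides the tip, so I need to shift the view.

Emit:
{"fn": "carry_out", "kwargs": {"rows": "1 -0.5 -0.8 -0.8 0;1 -0.6 -0.9 -0.8 0;1 0 0 0 0;1 0 0 0 0;1 0 0 0 0"}}

```text
clock: 21.72
eef_pos: [610.5, -133.0, 233.0]
tcp_rot: [3.141, -0.002, -3.059]
contact_force: [-0.2, 0.6, 1.2]
opening: 0.998
```

Run:
```python
from h import *
go(580,-70,180)
c=cal("wrist");im=r.grab_frame("wrist");cv2.imwrite("pics/w9.png",im);np.savez("w9.npz",K=c[0],p=c[1],R=c[2])
uv=proj(c,[[*TIP,64]])[0]; print(uv); o=(uv-[60,50]).astype(int); print(o);crop(im,o[0],o[1],130,100,6,"pics/w9c.png")
```

```text
tcp [ 610.5 -133.   233. ] yaw -3.0591 rp [ 3.141e+00 -2.000e-03] op 0.998 t 21.73
delta units [0.837 2.175 1.771] 
[413.9689838  202.45280562]
[353 152]
```

View pics/w9c.png

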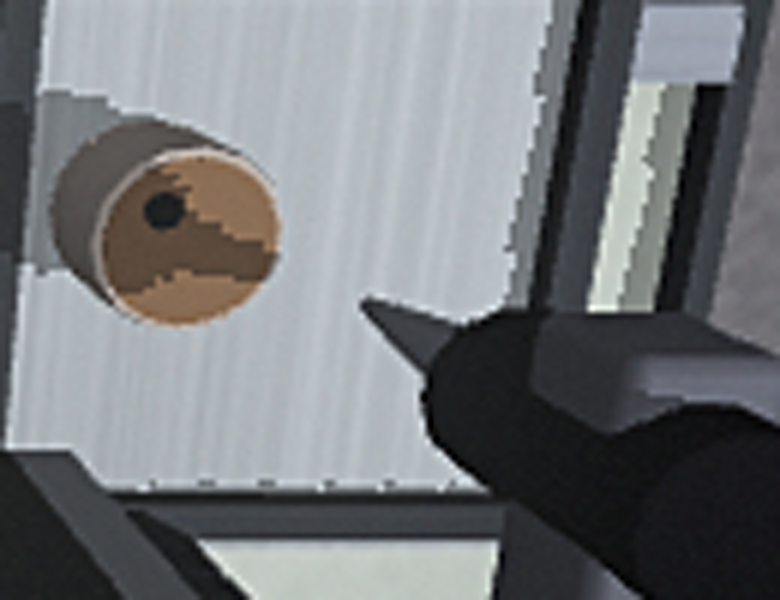

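```bash
python3 - <<'E'
from h import *
f=np.load("w9.npz");c=(f["K"],f["p"],f["R"]); o=np.array([353,152])
sp=cast(c,np.array([[165,211]])/6+o,54)[0];tip=cast(c,np.array([[362,303]])/6+o,64)[0]
d=(tip-sp)[:2];print(sp,tip,"spot->tip ux,uy",d@UX,d@UY)
E
ls -la pics/w9.png
```

```text
[616.35815227  -0.68595896  54.        ] [627.90926374  33.13146879  64.        ] spot->tip ux,uy 14.25462763404638 32.76968395816793
-rw-r--r-- 1 agent agent 295977 Dec  7 02:58 pics/w9.png
```

Run:
```python
from h import *
f=np.load("w8.npz");c=(f["K"],f["p"],f["R"]); o=np.array([322,201])
sp=cast(c,np.array([[133,190]])/6+o,54)[0];d=(TIP-sp[:2]);print("w8",sp,d@UX,d@UY)
c=cal("scene")
for n,P in (("spot expected",[*TIP,54]),("centre exp",[*(TIP+[4.5,6]),54]),("tip",[*TIP,64]),("w9 spot",[616.4,-.7,54])):
    print(n,(proj(c,[P])[0]-[210,170])*5)
f=np.load("w9.npz");c=(f["K"],f["p"],f["R"]); o=np.array([353,152])
print("centre w9",cast(c,np.array([[190,238]])/6+o,54)[0])
```

```text
w8 [616.39461673  -1.22505148  54.        ] 14.207279635966424 33.98514681474254
spot expected [394.69257045 233.04557574]
centre exp [403.64998134 242.07846071]
tip [395.85449386 222.74417012]
w9 spot [338.04922454 202.77271059]
centre w9 [621.04750447   4.86397467  54.        ]
```

In the scene picture at t=19.5 the disc was under the tip, but by t=21 it had been shoved about 35 mm (-14, -33 in stage axes). That is the announced knock, and I can't tell whether the one second had completed. I'll redo this reading: slide home, regrip, re-lay.

Run:
```python
from h import *
go(530,25,64)
```

```text
tcp [ 610.7 -133.1  233.2] yaw -3.0591 rp [ 3.141e+00 -2.000e-03] op 1.004 t 21.77
delta units [2.238 5.47  5.648]
```

Emit:
{"fn": "carry_out", "kwargs": {"rows": "1 0.7 0.8 0 0;1 0.8 0.9 0 0;1 0.73 0.9 0 0;1 0 0.9 0.4 0;1 0 0.9 0.6 0;1 0 0.95 0.8 0;1 0 0.1 0.9 0;1 0 0 0.9 0;1 0 0 0.9 0;1 0 0 0.8 0;1 0 0 0.3 0;1 0 0 0 0"}}

```text
clock: 23.28
eef_pos: [531.2, 23.7, 65.8]
tcp_rot: [3.142, -0.001, -3.06]
contact_force: [0.4, -0.0, 0.8]
opening: 1.004
```

Emit:
{"fn": "carry_out", "kwargs": {"rows": "1 0 0 0 0;0 0 0 0 0;0 0 0 0 0;0 0 0 0 0;0 0 0 0 0;0 0 0 0 0"}}

```text
clock: 24.02
eef_pos: [531.8, 23.5, 66.3]
tcp_rot: [3.142, 0.0, -3.06]
contact_force: [-1.6, -0.4, 4.7]
opening: 0.22
```

Emit:
{"fn": "carry_out", "kwargs": {"rows": "0 0 -0.1 0 0;0 0 -0.2 0 0;0 0 -0.3 0 0;0 0 -0.4 0 0;0 0 -0.4 0 0;0 0 -0.4 0 0;0 0 -0.4 0 0;0 0 -0.4 0 0;0 0 -0.4 0 0;0 0 -0.3 0 0;0 0 -0.2 0 0;0 0 -0.12 0 0"}}

```text
clock: 25.52
eef_pos: [540.3, -84.1, 66.2]
tcp_rot: [3.139, -0.0, -3.062]
contact_force: [-0.4, 23.4, 8.6]
opening: 0.228
```

Emit:
{"fn": "carry_out", "kwargs": {"rows": "0 0 0 0 0;1 0 0 0 0;1 0 0 0 0;1 0 0 -0.6 0;1 0 0 -0.9 0;1 0 0 -0.9 0;1 -0.6 0 -0.9 0;1 -0.7 0 -0.9 0;1 -0.7 0 0 0;1 0 0 0 0;1 0 0 0 0"}}

```text
clock: 26.9
eef_pos: [599.3, -79.9, 192.1]
tcp_rot: [3.141, -0.001, -3.06]
contact_force: [0.2, -0.7, -0.2]
opening: 0.996
```

Run:
```python
from h import *
go(580,-70,180)
c=cal("wrist");im=r.grab_frame("wrist");cv2.imwrite("pics/w10.png",im);np.savez("w10.npz",K=c[0],p=c[1],R=c[2])
crop(im,190,80,200,150,4,"pics/w10c.png")
```

```text
tcp [599.3 -79.9 192.1] yaw -3.0598 rp [ 3.141e+00 -1.000e-03] op 0.996 t 26.9
delta units [0.613 0.381 0.403]
```

View pics/w10c.png

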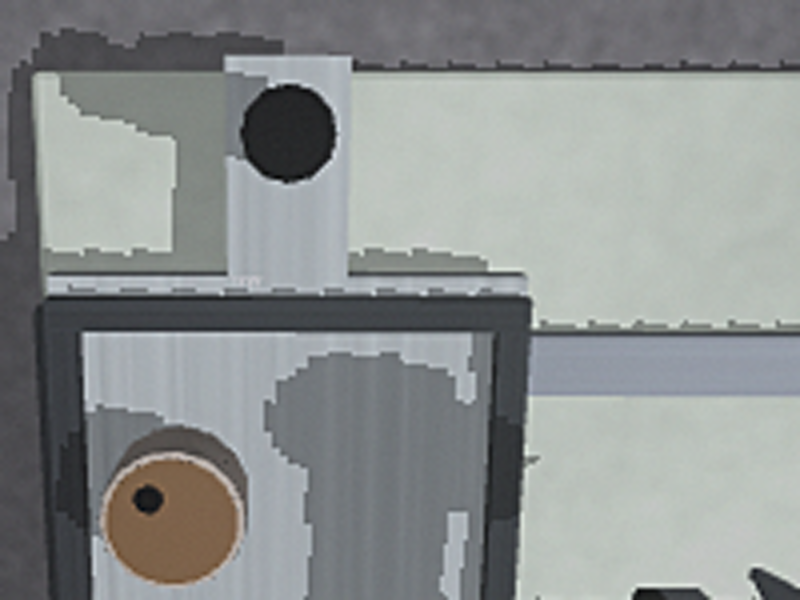

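Run:
```python
from h import *
f=np.load("w10.npz");c=(f["K"],f["p"],f["R"]); o=np.array([190,80])
ce,sp=cast(c,np.array([[173,519],[148,498]])/4+o,54); kn=cast(c,np.array([[289,133]])/4+o,72)[0]; tip=cast(c,np.array([[752,571]])/4+o,64)[0]
for n,v in (("spot",sp),("tip",tip),("knob",kn),("centre",ce)): print(n,v.round(1), "rel bed",(v[:2]-BED)@UX,(v[:2]-BED)@UY)
go(ce[0],ce[1],61)
```

```text
spot [ 624.8 -110.3   54. ] rel bed -15.206719308087438 -33.445037580725625
tip [627.6  33.1  64. ] rel bed -0.7590733099154114 109.26928124287898
knob [536.9 -83.8  72. ] rel bed -100.62636094238987 0.08537702089860133
centre [ 629.6 -104.    54. ] rel bed -9.864219068423953 -27.561805101400868
tcp [599.2 -79.9 191.9] yaw -3.0599 rp [ 3.141e+00 -1.000e-03] op 0.999 t 26.95
delta units [-0.951 -0.883  4.363]
```

Emit:
{"fn": "carry_out", "kwargs": {"rows": "0.65 -0.5 -0.44 0.4 0;0.65 -0.45 -0.44 0.6 0;0.65 0 0 0.9 0;0.65 0 0 0.9 0;0.65 0 0 0.7 0;0.65 0 0 0.5 0;0.65 0 0 0.3 0;0.65 0 0 0 0;0.65 0 0 0 0", "newtons": 40}}

```text
clock: 28.08
eef_pos: [631.4, -103.9, 63.8]
tcp_rot: [-3.141, 0.001, -3.06]
contact_force: [-0.3, 1.3, -0.7]
opening: 0.65
```

Run:
```python
from h import *
go(629.6,-104,61)
```

```text
tcp [ 631.4 -103.9   63.8] yaw -3.0597 rp [-3.141e+00  1.000e-03] op 0.65 t 28.07
delta units [0.061 0.001 0.093]
```

Emit:
{"fn": "carry_out", "kwargs": {"rows": "0.65 0.06 0 0.09 0;0.65 0 0 0 0;0 0 0 0 0;0 0 0 0 0;0 0 0 0 0;0 0 0 0 0;0 0 0 -0.3 0;0 0 0 -0.2 0;0 -0.25 0.4 0 0;0 -0.25 0.4 0 0;0 0 0.3 0 0;0 0 0 0 0"}}

```text
clock: 29.58
eef_pos: [641.0, -68.8, 75.0]
tcp_rot: [3.141, -0.001, -3.059]
contact_force: [0.8, 0.6, -1.3]
opening: 0.402
```

Run:
```python
from h import *
go(629.6,-104,61)
c=cal("wrist");im=r.grab_frame("wrist");crop(im,180,150,170,130,4,"pics/w11c.png")
s,p,R=tool();t=TIP-109.5*UY;t=(t+BED)/2;print("bed target",t,proj(c,[[*t,54+p[2]-61]]))
```

```text
tcp [641.  -68.8  75. ] yaw -3.0585 rp [ 3.141e+00 -1.000e-03] op 0.402 t 29.57
delta units [ 0.477 -1.139  0.467] 
bed target [636.93851392 -75.51979104] [[247.70692399 238.52693283]]
```

View pics/w11c.png

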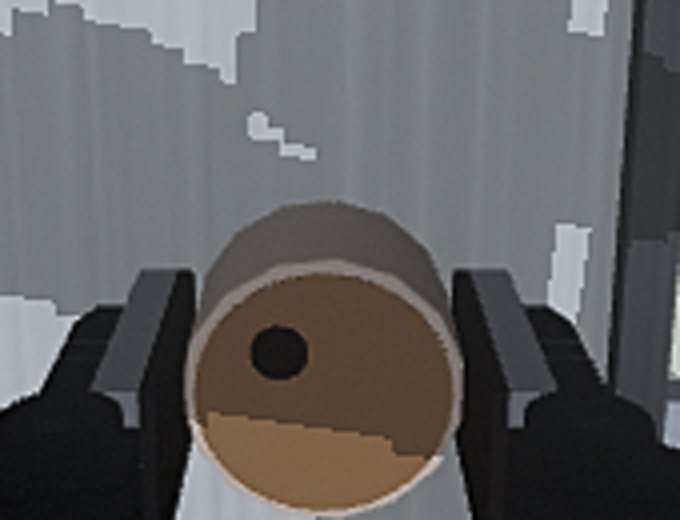

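The spot at (249.5,238) is within a millimetre of the target. I'll lower, release, go to the knob and slide again.

Emit:
{"fn": "carry_out", "kwargs": {"rows": "0 0 0 0.25 0;0 0 0 0.2 0;0 0 0 0 0;0 0 0 0 0;0.65 0 0 0 0;0.65 0 0 0 0;0.65 0 0 0 0;0.65 0 0 -0.5 0;0.65 0 0 -0.9 0;0.65 0 0 -0.9 0;0.65 0.3 0 -0.9 0;1 0.7 0 0 0"}}

```text
clock: 31.12
eef_pos: [613.5, -72.5, 161.6]
tcp_rot: [-3.14, 0.006, -3.06]
contact_force: [0.3, 0.4, -0.9]
opening: 0.841
```

Run:
```python
from h import *
c=cal("wrist");im=r.grab_frame("wrist");cv2.imwrite("pics/w12.png",im);crop(im,190,80,200,150,4,"pics/w12c.png");np.savez("w12.npz",K=c[0],p=c[1],R=c[2])
go(538,-84,64)
```

```text
tcp [609.5 -72.5 160. ] yaw -3.0597 rp [-3.141e+00  1.000e-03] op 0.92 t 31.18
delta units [ 2.409 -0.186  3.197]
```

View pics/w12c.png

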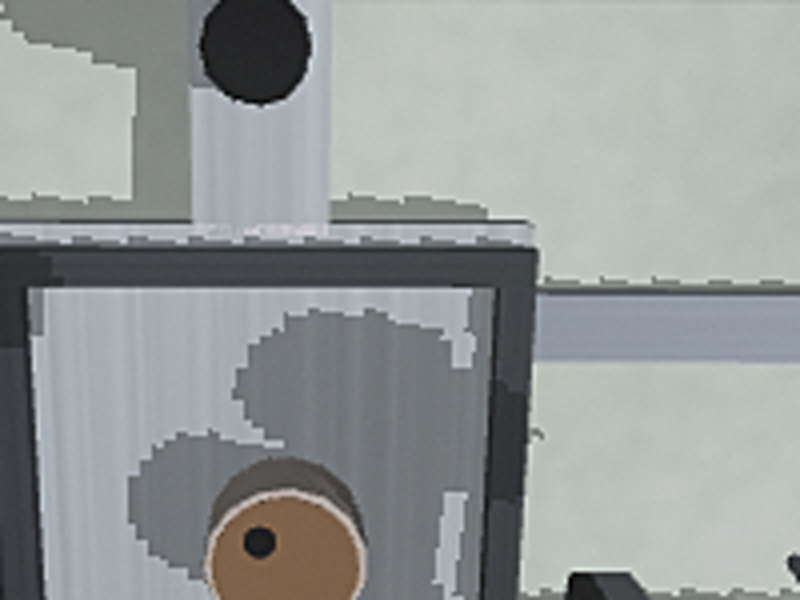

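Run:
```python
from h import *
f=np.load("w12.npz");c=(f["K"],f["p"],f["R"]); o=np.array([190,80])
sp=cast(c,np.array([[260,542]])/4+o,54)[0]; kn=cast(c,np.array([[255,47]])/4+o,72)[0]; tip=cast(c,np.array([[789,556]])/4+o,64)[0]
d=(sp-kn)[:2];print("spot-knob",d@UX,d@UY);d=(tip-sp)[:2];print("tip-spot",d@UX,d@UY)
```

```text
spot-knob 100.16237712876746 0.16086276670382205
tip-spot -1.132375790497763 108.93916845136825
```

Emit:
{"fn": "carry_out", "kwargs": {"rows": "1 0.8 -0.1 0 0;1 0.8 -0.09 0.4 0;1 0.8 0 0.6 0;1 0 0 0.8 0;1 0 0 0.7 0;1 0 0 0.5 0;1 0 0 0.2 0;1 0 0 0 0;0 0 0 0 0;0 0 0 0 0;0 0 0 0 0;0 0 0 0 0", "newtons": 20}}

```text
clock: 32.67
eef_pos: [540.2, -83.7, 62.2]
tcp_rot: [3.141, 0.0, -3.06]
contact_force: [-1.1, 1.6, 3.5]
opening: 0.229
```

Slide +109.5 mm again, then dwell holding the knob.

Emit:
{"fn": "carry_out", "kwargs": {"rows": "0 0 0.1 0 0;0 0 0.2 0 0;0 0 0.3 0 0;0 0 0.4 0 0;0 0 0.4 0 0;0 0 0.4 0 0;0 0 0.4 0 0;0 0 0.4 0 0;0 0 0.4 0 0;0 0 0.3 0 0;0 0 0.2 0 0;0 0 0.15 0 0"}}

```text
clock: 34.17
eef_pos: [531.5, 25.7, 62.2]
tcp_rot: [-3.141, 0.001, -3.06]
contact_force: [-0.0, -2.2, 4.9]
opening: 0.23
```

Emit:
{"fn": "carry_out", "kwargs": {"rows": "0 0 0 0 0;0 0 0 0 0;0 0 0 0 0;0 0 0 0 0;0 0 0 0 0;0 0 0 0 0;0 0 0 0 0;0 0 0 0 0;0 0 0 0 0"}}

```text
clock: 35.3
eef_pos: [531.5, 25.9, 62.2]
tcp_rot: [3.141, 0.001, -3.06]
contact_force: [-0.1, 2.3, 4.6]
opening: 0.225
```

Emit:
{"fn": "carry_out", "kwargs": {"rows": "0 0 0 0 0;0 0 0 0 0;0 0 0 0 0;0 0 0 0 0;0 0 0 0 0;0 0 0 0 0;0 0 0 0 0;0 0 0 0 0;0 0 0 0 0"}}

```text
clock: 36.42
eef_pos: [531.5, 25.9, 62.2]
tcp_rot: [3.141, 0.001, -3.06]
contact_force: [-0.9, 1.9, 5.8]
opening: 0.227
```

Emit:
{"fn": "carry_out", "kwargs": {"rows": "1 0 0 0 0;1 0 0 0 0;1 0 0 0 0;1 0 0 -0.9 0;1 0 0 -0.9 0;1 -0.3 -0.8 -0.9 0;1 -0.3 -0.9 -0.9 0;1 -0.5 -0.9 -0.9 0;1 -0.5 -0.9 -0.8 0;1 -0.6 -0.9 -0.5 0;1 -0.5 -0.9 0 0;1 0 0 0 0"}}

```text
clock: 37.92
eef_pos: [625.7, -128.2, 235.7]
tcp_rot: [-3.141, 0.0, -3.062]
contact_force: [0.8, 0.6, -0.4]
opening: 1.0
```

Run:
```python
from h import *
go(530,25,64)
c=cal("wrist");im=r.grab_frame("wrist");cv2.imwrite("pics/w13.png",im);np.savez("w13.npz",K=c[0],p=c[1],R=c[2])
uv=proj(c,[[*TIP,64]])[0]; o=(uv-[60,50]).astype(int); print(o);crop(im,o[0],o[1],130,100,6,"pics/w13c.png")
```

```text
tcp [ 625.7 -128.2  235.7] yaw -3.0617 rp [-3.141  0.   ] op 1.0 t 37.92
delta units [2.773 5.347 5.72 ] 
[351 137]
```

View pics/w13c.png

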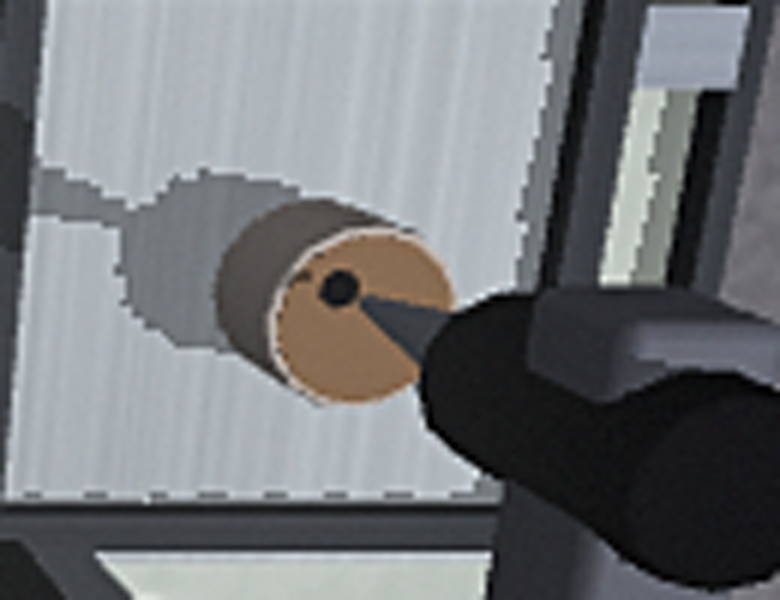

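Run:
```python
from h import *
f=np.load("w13.npz");c=(f["K"],f["p"],f["R"]); o=np.array([351,137])
sp=cast(c,np.array([[340,288]])/6+o,54)[0];tip=cast(c,np.array([[361,297]])/6+o,64)[0]
d=(tip-sp)[:2];print(sp,tip,"spot->tip ux,uy",d@UX,d@UY)
```

```text
[628.05697548  34.42845739  54.        ] [627.12071078  32.95118376  64.        ] spot->tip ux,uy -1.052943720861855 -1.3965093955389511
```

The spot sits 1.7 mm from straight under the tip and has been still for more than 3 s, so the small round reading is done. Slide home.

Emit:
{"fn": "carry_out", "kwargs": {"rows": "1 0.9 0.8 0 0;1 0.9 0.9 0 0;1 0.93 0.9 0 0;1 0 0.9 0.4 0;1 0 0.9 0.6 0;1 0 0.95 0.8 0;1 0 0.03 0.9 0;1 0 0 0.9 0;1 0 0 0.9 0;1 0 0 0.8 0;1 0 0 0.4 0;1 0 0 0 0"}}

```text
clock: 39.48
eef_pos: [529.3, 27.9, 64.4]
tcp_rot: [3.141, -0.002, -3.06]
contact_force: [0.0, -0.3, 0.1]
opening: 1.005
```

Emit:
{"fn": "carry_out", "kwargs": {"rows": "1 0 0 0 0;0 0 0 0 0;0 0 0 0 0;0 0 0 0 0;0 0 0 0 0;0 0 0 0 0"}}

```text
clock: 40.22
eef_pos: [530.3, 27.5, 65.1]
tcp_rot: [-3.142, 0.0, -3.06]
contact_force: [-0.9, -1.2, 4.7]
opening: 0.222
```

Emit:
{"fn": "carry_out", "kwargs": {"rows": "0 0 -0.1 0 0;0 0 -0.2 0 0;0 0 -0.3 0 0;0 0 -0.4 0 0;0 0 -0.4 0 0;0 0 -0.4 0 0;0 0 -0.4 0 0;0 0 -0.4 0 0;0 0 -0.4 0 0;0 0 -0.3 0 0;0 0 -0.2 0 0;0 0 -0.14 0 0"}}

```text
clock: 41.72
eef_pos: [539.0, -81.5, 65.1]
tcp_rot: [3.141, -0.0, -3.06]
contact_force: [-1.5, 1.9, 6.8]
opening: 0.225
```

Emit:
{"fn": "carry_out", "kwargs": {"rows": "0 0 0 0 0;1 0 0 0 0;1 0 0 0 0;1 0 0 -0.6 0;1 0 0 -0.9 0;1 0 0 -0.9 0;1 -0.6 0 -0.9 0;1 -0.7 0 -0.9 0;1 -0.7 0 0 0;1 0 0 0 0;1 0 0 0 0"}}

```text
clock: 43.1
eef_pos: [597.8, -76.3, 190.9]
tcp_rot: [3.141, -0.001, -3.06]
contact_force: [0.8, 0.7, 0.2]
opening: 0.997
```

Run:
```python
from h import *
c=cal("wrist");im=r.grab_frame("wrist");cv2.imwrite("pics/w14.png",im);np.savez("w14.npz",K=c[0],p=c[1],R=c[2])
crop(im,190,80,200,150,4,"pics/w14c.png")
go(643,-70,54)
```

```text
tcp [597.7 -76.3 190.7] yaw -3.0598 rp [ 3.141e+00 -1.000e-03] op 1.0 t 43.15
delta units [-1.529  0.086  4.556]
```

View pics/w14c.png

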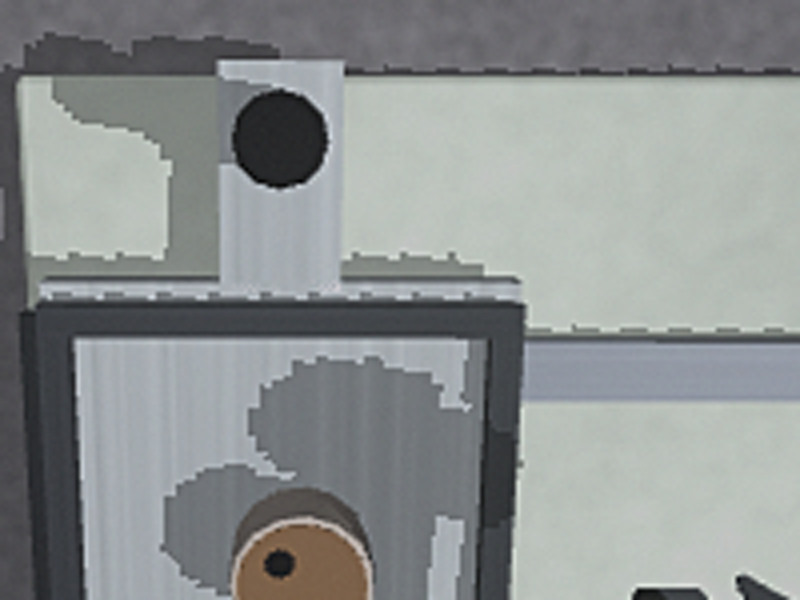

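Run:
```python
from h import *
f=np.load("w14.npz");c=(f["K"],f["p"],f["R"]); o=np.array([190,80])
ce,sp=cast(c,np.array([[302,583],[280,564]])/4+o,54); kn=cast(c,np.array([[280,138]])/4+o,72)[0]; print(ce,sp,kn)
go(ce[0],ce[1],55)
t=cv2.imread("pics/top0.png");crop(t,70,175,110,105,6,"pics/tray.png")
```

```text
[641.60615716 -67.90964778  54.        ] [637.09413966 -73.67128798  54.        ] [536.52819927 -81.92237566  72.        ]
tcp [597.7 -76.3 190.7] yaw -3.0598 rp [ 3.141e+00 -1.000e-03] op 1.0 t 43.15
delta units [-1.488  0.159  4.522]
```

View pics/tray.png

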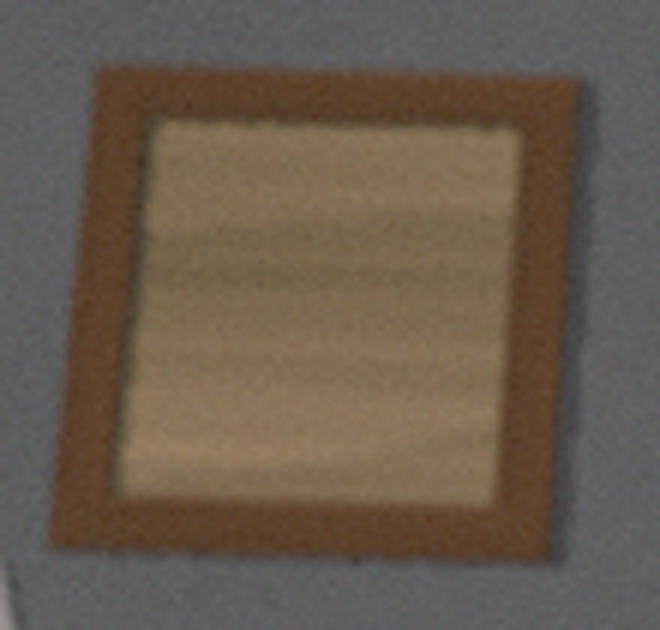

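Emit:
{"fn": "carry_out", "kwargs": {"rows": "0.65 -0.8 0.08 0.4 0;0.65 -0.69 0.08 0.6 0;0.65 0 0 0.9 0;0.65 0 0 0.9 0;0.65 0 0 0.9 0;0.65 0 0 0.5 0;0.65 0 0 0.3 0;0.65 0 0 0 0;0.65 0 0 0 0", "newtons": 40}}

```text
clock: 44.28
eef_pos: [643.6, -68.0, 56.8]
tcp_rot: [-3.141, 0.001, -3.06]
contact_force: [-0.1, 0.1, 0.1]
opening: 0.652
```

Run:
```python
from h import *
go(641.6,-68,54.5)
```

```text
tcp [643.6 -68.   56.8] yaw -3.0599 rp [-3.141e+00  1.000e-03] op 0.652 t 44.27
delta units [0.066 0.007 0.076]
```

Emit:
{"fn": "carry_out", "kwargs": {"rows": "0.65 0.06 0 0.06 0;0.65 0 0 0 0;0 0 0 0 0;0 0 0 0 0;0 0 0 0 0;0 0 0 0 0;0 0 0 -0.4 0;0 0 0 -0.8 0;0 0 0 -0.9 0;0 0.4 0 -0.9 0;0 0.9 0 -0.9 0;0 0.9 0 -0.9 0"}}

```text
clock: 45.78
eef_pos: [574.8, -73.5, 199.4]
tcp_rot: [-3.141, 0.0, -3.06]
contact_force: [-0.2, -0.4, 0.2]
opening: 0.409
```

Run:
```python
from h import *
go(537,342,150)
```

```text
tcp [574.8 -73.5 199.4] yaw -3.0597 rp [-3.141  0.   ] op 0.409 t 45.77
delta units [ 0.122 13.906  1.644]
```

Emit:
{"fn": "carry_out", "kwargs": {"rows": "0 0.5 0.7 0 0;0 0.5 0.9 0 0;0 0 1 0 0;0 0 1 0 0;0 0 1 0 0;0 0 1 0 0;0 0 1 0 0;0 0 1 0 0;0 0 1 0 0;0 -0.3 1 0 0;0 -0.3 1 0 0;0 -0.28 1 0 0"}}

```text
clock: 47.28
eef_pos: [543.6, 274.2, 198.7]
tcp_rot: [3.141, 0.001, -3.06]
contact_force: [-0.2, 0.3, 0.0]
opening: 0.404
```

Emit:
{"fn": "carry_out", "kwargs": {"rows": "0 0 0.9 0.5 0;0 0 0.9 0.8 0;0 0 0.5 0.8 0;0 0 0 0.8 0;0 0 0 0.8 0;0 0 0 0.8 0;0 0 0 0 0;0 0 0 0 0"}}

```text
clock: 48.28
eef_pos: [538.3, 342.1, 64.1]
tcp_rot: [3.141, 0.001, -3.06]
contact_force: [0.1, -0.3, 0.5]
opening: 0.405
```

Run:
```python
from h import *
go(537,342,31)
c=cal("wrist");im=r.grab_frame("wrist");cv2.imwrite("pics/w15.png",im)
```

```text
tcp [538.3 342.1  64.1] yaw -3.0599 rp [3.141e+00 1.000e-03] op 0.405 t 48.27
delta units [ 4.500e-02 -1.000e-03  1.104e+00]
```

View pics/w15.png

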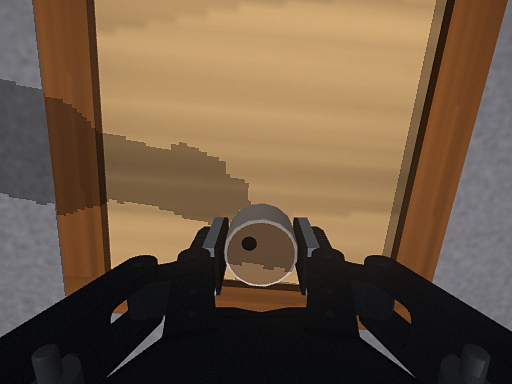

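The disc is over the tray floor, inside the kerb. Lower and release.

Emit:
{"fn": "carry_out", "kwargs": {"rows": "0 0 0 0.5 0;0 0 0 0.4 0;0 0 0 0.19 0;0 0 0 0 0;0 0 0 0 0;0.65 0 0 0 0;0.65 0 0 0 0;0.65 0 0 0 0;0.65 0 0 -0.5 0;0.65 0 0 -0.9 0;0.65 0 0 -0.9 0;0.65 0 0 -0.9 0"}}

```text
clock: 49.82
eef_pos: [537.9, 341.9, 128.4]
tcp_rot: [3.141, 0.001, -3.06]
contact_force: [1.1, 0.3, -0.0]
opening: 0.652
```

Run:
```python
from h import *
go(583,-370,280)
c=cal("wrist");im=r.grab_frame("wrist");cv2.imwrite("pics/w16.png",im)
im=r.grab_frame("top");crop(im,60,110,360,170,2.2,"pics/t16.png")
```

```text
tcp [537.9 341.9 128.4] yaw -3.0598 rp [3.141e+00 1.000e-03] op 0.652 t 49.83
delta units [  0.437 -23.773  -5.065]
```

View pics/w16.png

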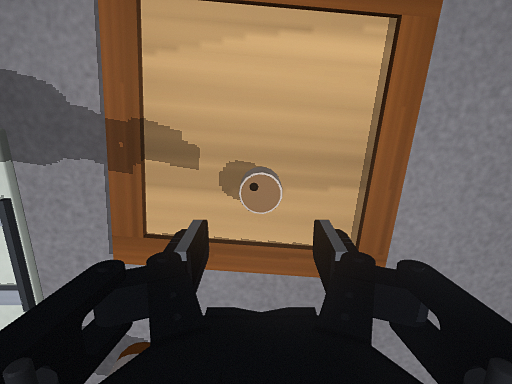

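View pics/t16.png

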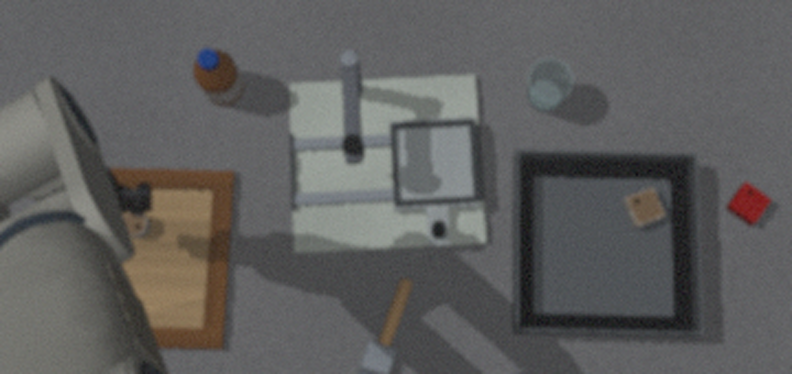

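Small round is put away flat. The square in the crate is unmoved at (645,207) in this view. Heading to it.

Emit:
{"fn": "carry_out", "kwargs": {"rows": "0.65 0 0 -0.9 0;0.65 0 -0.3 -0.9 0;0.65 0.3 -0.8 -0.6 0;0.65 0.3 -1 0 0;0.65 0.3 -1 0 0;0.65 0 -1 0 0;0.65 0 -1 0 0;0.65 0 -1 0 0;0.65 0 -1 0 0;0.65 0 -1 0 0;0.65 0 -1 0 0;0.65 0 -1 0 0"}}

```text
clock: 51.42
eef_pos: [535.4, 36.7, 198.3]
tcp_rot: [3.142, -0.0, -3.06]
contact_force: [-0.2, 0.1, 0.2]
opening: 0.645
```

Emit:
{"fn": "carry_out", "kwargs": {"rows": "0.65 0 -1 0 0;0.65 0 -1 0 0;0.65 0 -1 0 0;0.65 0 -1 0 0;0.65 0 -1 0 0;0.65 0 -1 0 0;0.65 0 -1 0 0;0.65 0 -1 0 0;0.65 0 -1 0 0;0.65 0 -1 0 0;0.65 0 -1 0 0;0.65 0 -1 0 0"}}

```text
clock: 52.92
eef_pos: [564.8, -322.0, 198.2]
tcp_rot: [3.141, -0.0, -3.06]
contact_force: [1.0, 0.3, 0.2]
opening: 0.65
```

Emit:
{"fn": "carry_out", "kwargs": {"rows": "0.65 0 -0.8 0 -0.72;0.65 0 0 0 -0.72;0.65 0 0 0 -0.71;0.65 0 0 0 0;0.65 0 0 0 0"}}

```text
clock: 53.55
eef_pos: [566.9, -344.9, 198.3]
tcp_rot: [3.141, -0.0, -2.762]
contact_force: [-0.4, 0.2, 0.3]
opening: 0.648
```

Run:
```python
from h import *
go(583,-370,140,np.radians(201.9))
c=cal("wrist");im=r.grab_frame("wrist");cv2.imwrite("pics/w17.png",im);np.savez("w17.npz",K=c[0],p=c[1],R=c[2])
print(proj(c,[[582.8,-369.9,29],[589.7,-358.9,29]]))
```

```text
tcp [ 566.9 -344.9  198.3] yaw -2.7617 rp [ 3.141 -0.   ] op 0.648 t 53.55
delta units [-0.19  -0.975  1.943] turn units -0.017
[[232.74706777 179.05467519]
 [240.20576704 188.65740401]]
```

View pics/w17.png

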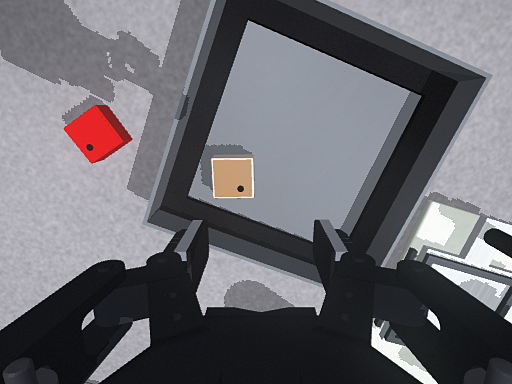

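The candidates are the tan square inside the crate at (233,178) and the red square outside it at (98,135). The tan one is meant, because red is excluded and the fragments are in the crate. The crop already confirmed its spot, and the jaws are aligned with its sides.

Emit:
{"fn": "carry_out", "kwargs": {"rows": "0.65 -0.1 -0.5 0.3 0;0.65 -0.09 -0.48 0.6 0;0.65 0 0 0.9 0;0.65 0 0 0.9 0;0.65 0 0 0.9 0;0.65 0 0 0.7 0;0.65 0 0 0.5 0;0.65 0 0 0 0;0.65 0 0 0 0", "newtons": 40}}

```text
clock: 54.72
eef_pos: [583.8, -370.6, 55.2]
tcp_rot: [-3.141, 0.001, -2.76]
contact_force: [0.5, 0.4, 0.4]
opening: 0.652
```

Run:
```python
from h import *
go(583,-370,37,np.radians(201.9))
c=cal("wrist");im=r.grab_frame("wrist");cv2.imwrite("pics/w18.png",im)
```

```text
tcp [ 583.8 -370.6   55.2] yaw -2.7597 rp [-3.141e+00  1.000e-03] op 0.652 t 54.73
delta units [0.017 0.03  0.606] turn units -0.003
```

View pics/w18.png

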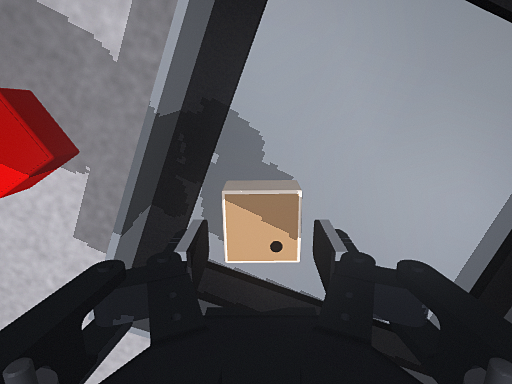

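The square is centred between the pads. Go down to z=37, grip, lift.

Emit:
{"fn": "carry_out", "kwargs": {"rows": "0.65 0.02 0.03 0.3 0;0.65 0 0 0.2 0;0.65 0 0 0.1 0;0.65 0 0 0 0;0 0 0 0 0;0 0 0 0 0;0 0 0 0 0;0 0 0 0 0;0 0 0 -0.3 0;0 0 0 -0.8 0;0 0 0 -0.9 0;0 0 0 -0.9 0"}}

```text
clock: 56.28
eef_pos: [582.1, -369.5, 124.5]
tcp_rot: [3.141, -0.0, -2.76]
contact_force: [0.3, 0.1, 0.0]
opening: 0.507
```

Emit:
{"fn": "carry_out", "kwargs": {"rows": "0 0 0 -0.6 0;0 0 0 0 0.72;0 0 0 0 0.72;0 0 0 0 0.71;0 0 0 0 0;0 0 0 0 0"}}

```text
clock: 57.02
eef_pos: [582.2, -369.6, 141.3]
tcp_rot: [3.141, -0.0, -3.058]
contact_force: [-0.1, 0.8, -0.7]
opening: 0.507
```

Run:
```python
from h import *
go(637,-75.5,150,np.radians(184.65))
c=cal("wrist");im=r.grab_frame("wrist");cv2.imwrite("pics/w19.png",im);crop(im,180,150,170,130,4,"pics/w19c.png")
```

```text
tcp [ 582.2 -369.6  141.3] yaw -3.0577 rp [ 3.141 -0.   ] op 0.507 t 57.02
delta units [-2.641  9.614 -0.288] turn units 0.019
```

View pics/w19c.png

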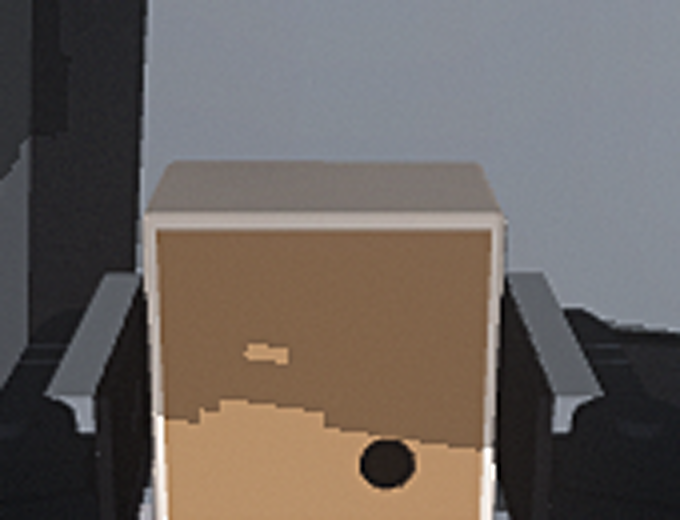

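Run:
```python
from h import *
s,p,R=tool();c=cal("wrist")
x=cast(c,[(276.75,266)],p[2]-7.3)[0]; off=(x-p); print(off.round(1), off[:2]@UX,off[:2]@UY)
t=np.array([637,-75.5])-off[:2]; print(t); go(t[0],t[1],61.5)
```

```text
[ 9.9  9.  -7.3] 10.641012858623176 8.133705465079927
[627.05340122 -84.46958706]
tcp [ 582.2 -369.6  141.3] yaw -3.0581 rp [ 3.141 -0.   ] op 0.501 t 57.08
delta units [-2.282  9.345  2.662]
```

Emit:
{"fn": "carry_out", "kwargs": {"rows": "0 -0.2 0.7 0 0.02;0 -0.23 0.95 0 0;0 -0.23 0.95 0 0;0 -0.23 0.95 0 0;0 -0.23 0.95 0 0;0 -0.23 0.95 0 0;0 -0.23 0.95 0 0;0 -0.23 0.95 0 0;0 -0.23 0.95 0 0;0 -0.24 0.95 0.3 0;0 0 0.1 0.6 0;0 0 0 0.6 0"}}

```text
clock: 58.58
eef_pos: [627.9, -84.2, 95.3]
tcp_rot: [-3.142, -0.0, -3.061]
contact_force: [-0.1, 0.3, -0.6]
opening: 0.503
```

Emit:
{"fn": "carry_out", "kwargs": {"rows": "0 0 0 0.5 0;0 0 0 0.2 0;0 0 0 0 0;0 0 0 0 0"}}

```text
clock: 59.08
eef_pos: [628.7, -85.0, 75.9]
tcp_rot: [-3.141, 0.001, -3.063]
contact_force: [0.4, 0.0, -0.5]
opening: 0.499
```

Run:
```python
from h import *
go(627,-84.5,61.8)
```

```text
tcp [628.7 -85.   75.9] yaw -3.0631 rp [-3.141e+00  1.000e-03] op 0.499 t 59.08
delta units [0.057 0.02  0.468]
```

Emit:
{"fn": "carry_out", "kwargs": {"rows": "0 0.05 0.02 0.25 0;0 0 0 0.21 0;0 0 0 0 0;0 0 0 0 0;0.7 0 0 0 0;0.7 0 0 0 0;0.7 0 0 0 0;0.7 0 0 -0.5 0;0.7 0 0 -0.9 0;0.7 0 0 -0.9 0;0.7 0 0 -0.9 0;1 0.6 0 -0.9 0"}}

```text
clock: 60.58
eef_pos: [609.8, -85.5, 186.7]
tcp_rot: [-3.141, 0.002, -3.062]
contact_force: [-0.2, 0.1, -0.5]
opening: 0.89
```

Emit:
{"fn": "carry_out", "kwargs": {"rows": "1 0 0 0 0;1 0 0 0 0"}}

```text
clock: 60.82
eef_pos: [609.0, -85.5, 184.8]
tcp_rot: [-3.141, 0.001, -3.063]
contact_force: [0.5, -0.3, 0.6]
opening: 1.001
```

Run:
```python
from h import *
c=cal("wrist");im=r.grab_frame("wrist");cv2.imwrite("pics/w20.png",im);crop(im,190,90,200,150,4,"pics/w20c.png");np.savez("w20.npz",K=c[0],p=c[1],R=c[2])
go(538,-83,64)
```

```text
tcp [608.8 -85.5 184.2] yaw -3.0627 rp [ 3.142 -0.   ] op 1.0 t 60.88
delta units [2.346 0.268 4.006]
```

View pics/w20c.png

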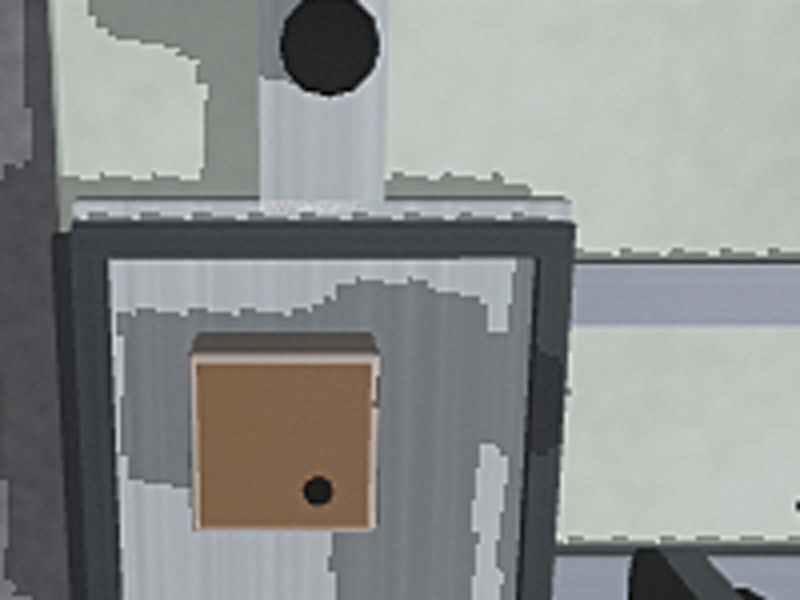

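Run:
```python
from h import *
f=np.load("w20.npz");c=(f["K"],f["p"],f["R"]); o=np.array([190,90])
sp=cast(c,np.array([[318,491]])/4+o,54)[0]; kn=cast(c,np.array([[330,46]])/4+o,72)[0]; tip=cast(c,np.array([[798,506]])/4+o,64)[0]
d=(sp-kn)[:2];print(sp,kn,"spot-knob",d@UX,d@UY);d=(tip-sp)[:2];print("tip-spot",d@UX,d@UY)
d=np.array([627.4,33.0])-sp[:2];print(d@UX,d@UY)
```

```text
[637.07836636 -74.96242065  54.        ] [537.11252833 -81.93891525  72.        ] spot-knob 100.20237736419394 -1.1505737111766905
tip-spot -0.030409069902367136 108.56271706033542
-0.8941319320095182 108.39167668888975
```

Emit:
{"fn": "carry_out", "kwargs": {"rows": "1 0.8 0.1 0 0;1 0.8 0.1 0.4 0;1 0.75 0.05 0.6 0;1 0 0 0.8 0;1 0 0 0.9 0;1 0 0 0.7 0;1 0 0 0.4 0;1 0 0 0.2 0;1 0 0 0 0;0 0 0 0 0;0 0 0 0 0;0 0 0 0 0", "newtons": 20}}

```text
clock: 62.38
eef_pos: [538.2, -83.7, 65.0]
tcp_rot: [-3.141, 0.001, -3.063]
contact_force: [0.1, 0.7, -0.6]
opening: 0.377
```

Emit:
{"fn": "carry_out", "kwargs": {"rows": "0 0 0 0 0;0 0 0 0 0"}}

```text
clock: 62.62
eef_pos: [538.1, -83.6, 64.9]
tcp_rot: [-3.142, 0.0, -3.063]
contact_force: [-1.0, -0.1, 5.3]
opening: 0.223
```

Emit:
{"fn": "carry_out", "kwargs": {"rows": "0 0 0.1 0 0;0 0 0.2 0 0;0 0 0.3 0 0;0 0 0.4 0 0;0 0 0.4 0 0;0 0 0.4 0 0;0 0 0.4 0 0;0 0 0.4 0 0;0 0 0.4 0 0;0 0 0.3 0 0;0 0 0.2 0 0;0 0 0.15 0 0"}}

```text
clock: 64.12
eef_pos: [529.4, 25.6, 64.9]
tcp_rot: [-3.141, 0.0, -3.062]
contact_force: [-1.5, -1.6, 6.5]
opening: 0.225
```

Emit:
{"fn": "carry_out", "kwargs": {"rows": "0 0 0 0 0;0 0 0 0 0;0 0 0 0 0;0 0 0 0 0;0 0 0 0 0;0 0 0 0 0;0 0 0 0 0;0 0 0 0 0;0 0 0 0 0"}}

```text
clock: 65.25
eef_pos: [529.4, 25.8, 64.9]
tcp_rot: [3.141, 0.0, -3.063]
contact_force: [-1.9, 1.3, 6.0]
opening: 0.226
```

Emit:
{"fn": "carry_out", "kwargs": {"rows": "0 0 0 0 0;0 0 0 0 0;0 0 0 0 0;0 0 0 0 0;0 0 0 0 0;0 0 0 0 0;0 0 0 0 0;0 0 0 0 0;0 0 0 0 0"}}

```text
clock: 66.38
eef_pos: [529.4, 25.8, 64.9]
tcp_rot: [3.141, 0.0, -3.063]
contact_force: [-1.7, 0.7, 6.4]
opening: 0.224
```

Emit:
{"fn": "carry_out", "kwargs": {"rows": "1 0 0 0 0;1 0 0 0 0;1 0 0 0 0;1 0 0 -0.9 0;1 0 0 -0.9 0;1 -0.3 -0.8 -0.9 0;1 -0.3 -0.9 -0.9 0;1 -0.5 -0.9 -0.9 0;1 -0.5 -0.9 -0.8 0;1 -0.6 -0.9 -0.5 0;1 -0.5 -0.9 0 0;1 0 0 0 0"}}

```text
clock: 67.88
eef_pos: [623.4, -128.2, 238.4]
tcp_rot: [-3.141, 0.001, -3.064]
contact_force: [0.5, -0.3, -1.1]
opening: 1.003
```

Run:
```python
from h import *
go(530.5,26,64)
c=cal("wrist");im=r.grab_frame("wrist");cv2.imwrite("pics/w21.png",im);np.savez("w21.npz",K=c[0],p=c[1],R=c[2])
uv=proj(c,[[*TIP,64]])[0]; o=(uv-[60,50]).astype(int); print(o);crop(im,o[0],o[1],130,100,6,"pics/w21c.png")
```

```text
tcp [ 623.4 -128.2  238.4] yaw -3.0644 rp [-3.141e+00  1.000e-03] op 1.003 t 67.88
delta units [2.695 5.366 5.81 ] 
[350 138]
```

View pics/w21c.png

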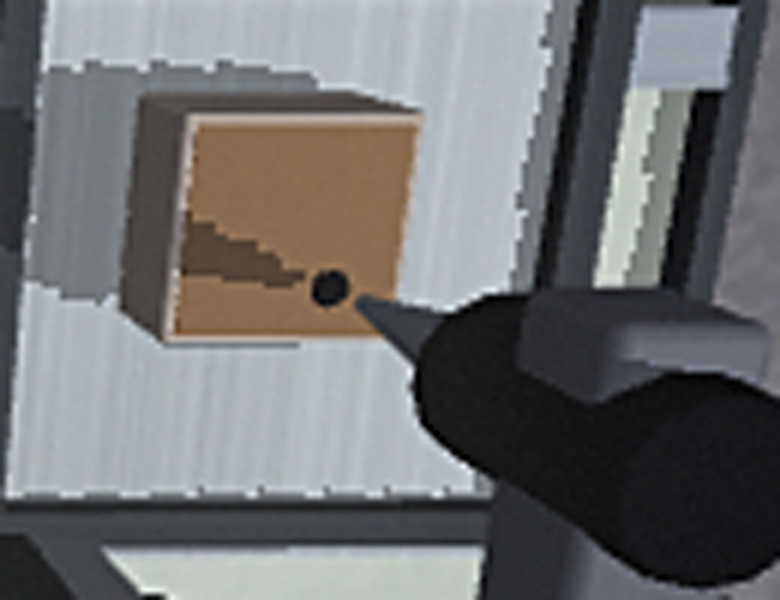

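Run:
```python
from h import *
f=np.load("w21.npz");c=(f["K"],f["p"],f["R"]); o=np.array([350,138])
sp=cast(c,np.array([[330,288]])/6+o,54)[0];tip=cast(c,np.array([[358,297]])/6+o,64)[0]
d=(tip-sp)[:2];print(sp,tip,"spot->tip ux,uy",d@UX,d@UY)
```

```text
[628.21970325  33.23001849  54.        ] [627.15152436  33.13532435  64.        ] spot->tip ux,uy -1.0723397213424322 -0.007786526866639776
```

The square's spot is 1 mm from under the tip and has been still for more than 3 s. Slide home and collect it.

Emit:
{"fn": "carry_out", "kwargs": {"rows": "1 0.9 0.8 0 0;1 0.9 0.9 0 0;1 0.88 0.9 0 0;1 0 0.9 0.4 0;1 0 0.9 0.6 0;1 0 0.95 0.8 0;1 0 0.01 0.9 0;1 0 0 0.9 0;1 0 0 0.9 0;1 0 0 0.8 0;1 0 0 0.5 0;1 0 0 0 0"}}

```text
clock: 69.42
eef_pos: [528.7, 27.7, 63.8]
tcp_rot: [3.141, -0.002, -3.062]
contact_force: [0.7, -0.1, -0.0]
opening: 1.001
```

Emit:
{"fn": "carry_out", "kwargs": {"rows": "1 0 0 0 0;0 0 0 0 0;0 0 0 0 0;0 0 0 0 0;0 0 0 0 0;0 0 0 0 0"}}

```text
clock: 70.18
eef_pos: [529.9, 27.3, 64.8]
tcp_rot: [-3.142, 0.0, -3.063]
contact_force: [-0.7, -0.4, 4.7]
opening: 0.222
```

Emit:
{"fn": "carry_out", "kwargs": {"rows": "0 0 -0.1 0 0;0 0 -0.2 0 0;0 0 -0.3 0 0;0 0 -0.4 0 0;0 0 -0.4 0 0;0 0 -0.4 0 0;0 0 -0.4 0 0;0 0 -0.4 0 0;0 0 -0.4 0 0;0 0 -0.3 0 0;0 0 -0.2 0 0;0 0 -0.15 0 0"}}

```text
clock: 71.68
eef_pos: [538.7, -82.0, 64.9]
tcp_rot: [3.141, 0.001, -3.063]
contact_force: [-1.0, 1.5, 4.2]
opening: 0.226
```

Now press it onto the stop, release, and view.

Emit:
{"fn": "carry_out", "kwargs": {"rows": "0 0 -0.06 0 0;0 0 -0.04 0 0;0 0 0 0 0"}}

```text
clock: 72.05
eef_pos: [538.8, -83.9, 64.8]
tcp_rot: [3.14, 0.0, -3.063]
contact_force: [0.0, 6.6, 5.2]
opening: 0.226
```

Emit:
{"fn": "carry_out", "kwargs": {"rows": "0 0 0 0 0;1 0 0 0 0;1 0 0 0 0;1 0 0 -0.6 0;1 0 0 -0.9 0;1 0 0 -0.9 0;1 -0.6 0 -0.9 0;1 -0.7 0 -0.9 0;1 -0.7 0 0 0;1 0 0 0 0;1 0 0 0 0"}}

```text
clock: 73.42
eef_pos: [597.4, -80.1, 190.6]
tcp_rot: [3.141, -0.001, -3.063]
contact_force: [-1.0, 0.0, -0.1]
opening: 0.998
```

Run:
```python
from h import *
c=cal("wrist");im=r.grab_frame("wrist");cv2.imwrite("pics/w22.png",im);np.savez("w22.npz",K=c[0],p=c[1],R=c[2])
crop(im,190,80,200,150,4,"pics/w22c.png")
go(627,-85,60)
```

```text
tcp [597.3 -80.  190.4] yaw -3.0627 rp [ 3.141e+00 -1.000e-03] op 1.002 t 73.47
delta units [-0.981 -0.244  4.345]
```

View pics/w22c.png

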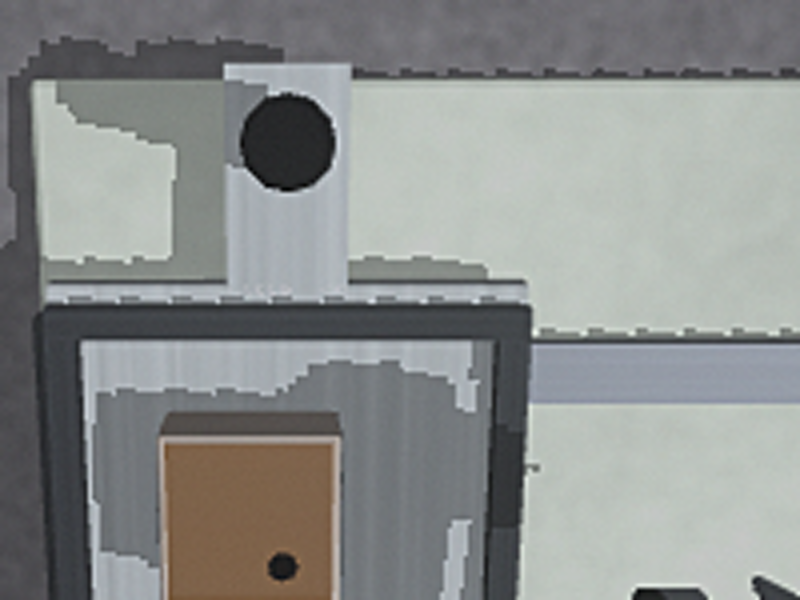

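Run:
```python
from h import *
f=np.load("w22.npz");c=(f["K"],f["p"],f["R"]); o=np.array([190,80])
sp=cast(c,np.array([[282,567]])/4+o,54)[0]; ce=sp[:2]-11*UX-8*UY; print(sp,ce); go(ce[0],ce[1],60)
kn=cast(c,np.array([[288,142]])/4+o,72)[0];print(kn)
```

```text
[637.34482101 -77.01994362  54.        ] [627.02957736 -85.88536794]
tcp [597.3 -80.  190.4] yaw -3.0627 rp [ 3.141e+00 -1.000e-03] op 1.002 t 73.47
delta units [-0.979 -0.273  4.345] 
[536.79434242 -83.81651366  72.        ]
```

Emit:
{"fn": "carry_out", "kwargs": {"rows": "0.7 -0.5 -0.15 0.4 0;0.7 -0.43 -0.12 0.6 0;0.7 0 0 0.9 0;0.7 0 0 0.9 0;0.7 0 0 0.8 0;0.7 0 0 0.5 0;0.7 0 0 0.2 0;0.7 0 0 0 0;0.7 0 0 0 0", "newtons": 40}}

```text
clock: 74.6
eef_pos: [627.6, -86.0, 62.4]
tcp_rot: [-3.141, 0.001, -3.063]
contact_force: [0.6, 0.3, -0.5]
opening: 0.698
```

Emit:
{"fn": "carry_out", "kwargs": {"rows": "0.7 0 0 0.05 0;0.7 0 0 0 0;0 0 0 0 0;0 0 0 0 0;0 0 0 0 0;0 0 0 0 0;0 0 0 -0.4 0;0 0 0 -0.8 0;0 0 0 -0.9 0;0 0.4 0 -0.9 0;0 0.9 0 -0.9 0;0 0.9 0 -0.9 0"}}

```text
clock: 76.1
eef_pos: [560.4, -91.1, 205.3]
tcp_rot: [-3.142, 0.0, -3.062]
contact_force: [0.0, 0.1, -0.1]
opening: 0.505
```

Run:
```python
from h import *
go(452,342,38)
c=cal("wrist");im=r.grab_frame("wrist");cv2.imwrite("pics/w23.png",im)
```

```text
tcp [560.4 -91.1 205.3] yaw -3.0624 rp [-3.142  0.   ] op 0.505 t 76.1
delta units [ 2.46  14.676  5.575]
```

View pics/w23.png

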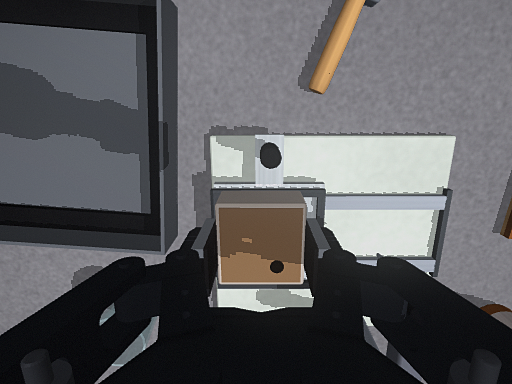

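Emit:
{"fn": "carry_out", "kwargs": {"rows": "0 0.3 0.8 0 0;0 0.3 1 0 0;0 0.3 1 0 0;0 0.3 1 0 0;0 0.2 1 0 0;0 0.2 1 0 0;0 0.2 1 0 0;0 0.2 1 0 0;0 0.2 1 0 0;0 0.2 1 0 0;0 0.06 1 0 0;0 0 1 0 0"}}

```text
clock: 77.65
eef_pos: [459.4, 257.0, 204.6]
tcp_rot: [3.141, 0.0, -3.062]
contact_force: [0.9, 0.1, -1.6]
opening: 0.504
```

Emit:
{"fn": "carry_out", "kwargs": {"rows": "0 0 1 0 0;0 0 0.9 0.3 0;0 0 0.98 0.6 0;0 0 0 0.8 0;0 0 0 0.8 0;0 0 0 0.8 0;0 0 0 0.8 0;0 0 0 0.5 0;0 0 0 0.3 0;0 0 0 0 0;0 0 0 0 0"}}

```text
clock: 79.03
eef_pos: [453.3, 342.4, 57.8]
tcp_rot: [3.141, 0.001, -3.063]
contact_force: [0.5, 0.8, -0.8]
opening: 0.499
```

Run:
```python
from h import *
go(452,342,37)
c=cal("wrist");im=r.grab_frame("wrist");cv2.imwrite("pics/w24.png",im)
```

```text
tcp [453.3 342.4  57.8] yaw -3.0627 rp [3.141e+00 1.000e-03] op 0.499 t 79.03
delta units [ 0.045 -0.011  0.693]
```

View pics/w24.png

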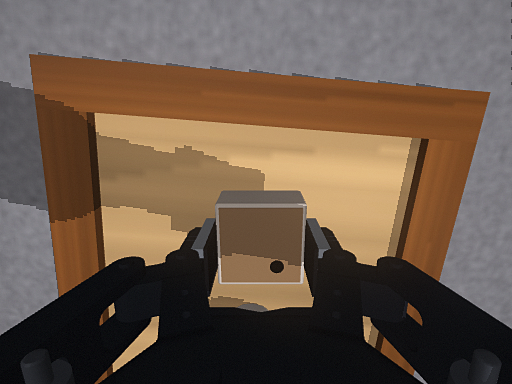

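The square is over the near half of the floor, clear of the kerb, with the disc behind it. Lower, release, rise and move off.

Emit:
{"fn": "carry_out", "kwargs": {"rows": "0 0 0 0.3 0;0 0 0 0.25 0;0 0 0 0.14 0;0 0 0 0 0;0 0 0 0 0;0.7 0 0 0 0;0.7 0 0 0 0;0.7 0 0 0 0;0.7 0 0 -0.5 0;0.7 0 0 -0.9 0;0.7 0 0 -0.9 0;0.7 0 0 -0.9 0"}}

```text
clock: 80.58
eef_pos: [452.9, 342.2, 134.3]
tcp_rot: [3.141, 0.001, -3.063]
contact_force: [0.9, -0.7, -0.1]
opening: 0.702
```

Emit:
{"fn": "carry_out", "kwargs": {"rows": "0.7 0 0 -0.9 0;0.7 0 -0.5 -0.9 0;0.7 0 -0.9 -0.6 0;0.7 0 -0.9 0 0;0.7 0 -0.9 0 0;0.7 0 0 0 0;0.7 0 0 0 0"}}

```text
clock: 81.45
eef_pos: [460.7, 246.9, 205.1]
tcp_rot: [3.141, 0.001, -3.063]
contact_force: [-0.0, -0.1, -0.2]
opening: 0.702
```

Run:
```python
from h import *
go(452,342,37)
c=cal("wrist");im=r.grab_frame("wrist");cv2.imwrite("pics/w25.png",im)
im=r.grab_frame("scene");cv2.imwrite("pics/s25.png",cv2.resize(im[100:310,80:480],None,fx=1.9,fy=1.9,interpolation=2))
im=r.grab_frame("top");crop(im,60,110,360,170,2.2,"pics/t25.png")
```

```text
tcp [460.7 246.9 205.1] yaw -3.0631 rp [3.141e+00 1.000e-03] op 0.702 t 81.45
delta units [0.045 3.179 5.606]
```

View pics/w25.png

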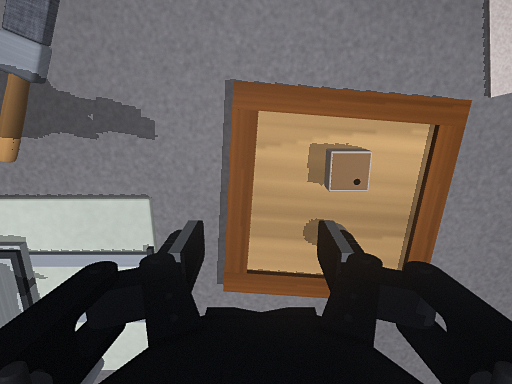

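View pics/s25.png

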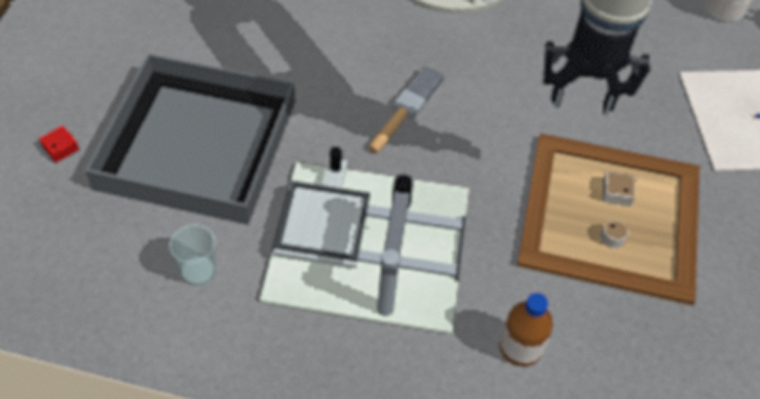

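View pics/t25.png

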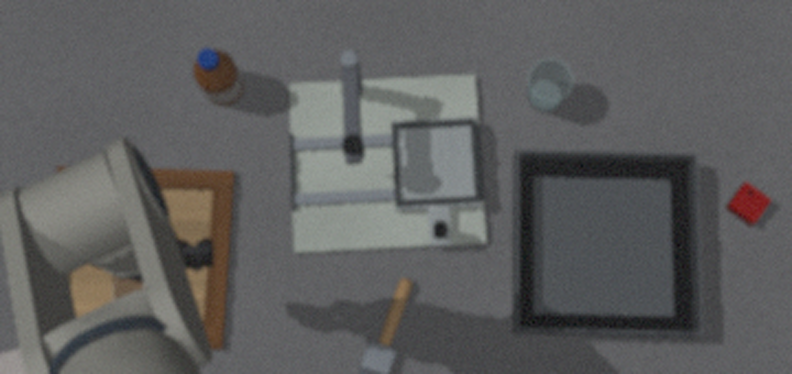

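Both fragments lie flat, spot side up and apart on the tray floor. The crate is empty, the carriage is home, and the bottle, beaker and brush are where they were. Handing in.

```bash
python3 -c "
from rig import r
print(r.sign_off())"
```

```text
the job is handed in; nothing more can be done
None
```

I read both fragments that were in the crate, the small round one and then the square one, and put them away. The large round and the oblong were absent, and I left the red look-alike alone. The job was handed in at about 82 s.

- **Small round:** its first reading was spoiled. Between 19.5 and 21 s the disc was knocked about 35 mm on the carriage, so I slid home, re-laid it and read it again. The second time the wrist camera put the spot about 1.7 mm from under the tip, and it lay still for over 3 s.
- **Square:** the spot was about 1.1 mm from under the tip, also still for over 3 s.
- **Last checks:** both fragments lie flat and apart, spot side up, on the tray floor. The crate is empty, the gripper is clear, and the bottle, beaker and brush look unmoved. The empty carriage was pressed onto its home stop, and pictures after release show it there.
- **Disagreement:** the tip's position measured directly and the one worked out from the bed at home plus 110 mm differed by up to about 1.5 mm, well within the 6 mm allowed.

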